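Seat the keyed carrier on the mixer, lock it and nest the sleeve

TASK

The round carrier on the bench mixer is riding up on its hidden drive pins: turn it round on its hub until it drops fully home, without lifting it off. Then swing the red latch in over the carrier's rim as far as it goes, and stand the orange tapered sleeve, narrow end down, in the carrier's blue socket so that it settles loosely and upright, without pressing it tight. Leave the jar, the bottle and the timer where they stand.

Things in the scene. Friction and masses are not known exactly. Their poses are not given: they have to be found in the camera images.
- mixer: low white mixer housing, 200 x 200 x 35 mm, fixed to the bench; origin at the centre of its underside, x to its rear, control panel on its -x face, z axis through the hub. The dark drive plate on it, hidden under the carrier, is fixed
- drive_top (a point): centre of the drive plate's top, 45 mm above the bench. It bears a hub (30 mm wide, 29 mm high, 1 mm play in the carrier's bore) and three pins 10 mm high on unequal radii, at an unknown angle that differs each time. Turned 0.4 to 2.5 rad anticlockwise (from above), the carrier reaches the one angle (within about 0.05 rad) where its holes meet the pins, and drops 10 mm by its weight
- carrier: loose round carrier, 0.6 kg: aluminium disc 170 mm across, 8 mm thick, on a grey block 120 x 120 x 30 mm; origin at the centre of the block's underside, x axis towards the handle peg; disc top 38 mm above the origin. Starts riding on the pins, origin 55 mm above the bench; home it is at 45 mm and cannot turn farther. Slick underside: turning it needs about 1 N at the peg
- socket (a point): centre of the mouth of the blue tapered socket on the carrier's axis, 78 mm above the carrier's origin; inside 49 mm across at the mouth, narrowing to 35 mm at its floor 40 mm lower; outside 58 mm at the mouth
- peg (a point): centre of the upright black handle peg on the carrier's disc, 62 mm from the carrier's axis, 12 mm thick, from 26 to 78 mm above the carrier's origin; this point lies at half its height. Meant to be pushed round
- latch (a joint): angle of the red hold-down latch, rad; 0 open, 1.32 closed at its stop; grows as the latch swings clockwise seen from above; stays where it is left (about 1 N at the post). The arm lies 86 to 94 mm above the bench, so it passes over the disc only when the carrier is fully home
- latch_pivot (a point): point on the upright axis of the latch hinge, on the pillar at the mixer's left front corner, at the height of the latch arm's underside (86 mm)
- latch_post (a point): top of the latch's upright black post, 12 mm thick, 66 mm from the hinge axis, standing from 94 to 127 mm above the bench, to be pushed sideways
- sleeve: loose orange hollow tapered sleeve, 0.12 kg, 75 mm high, walls 4 mm, standing narrow end down; origin at the centre of its lower end, z up. Outside 38 mm across at the foot, 56 mm at 50 mm height, then straight to the top. It rests on the socket's taper, not on its floor, with its origin 44 to 46 mm above the carrier's; a push of some 20 N wedges it
- jar: bystander: white-lidded specimen jar, 53 mm across, 62 mm high, origin under its centre
- bottle: bystander: amber reagent bottle with white cap, 60 mm across, 129 mm high, origin under its centre
- timer: bystander: lab timer, 66 x 64 x 28 mm, origin under its centre

How it is judged:
On the way, in this order (a step that is already met when the one before it is completed fails the run):
1. the carrier has dropped fully home on the drive plate (z of carrier in the frame of mixer below 0.0475 m and angle between carrier's own z axis and vertical below 0.04 rad), for 0.2 s.
2. the latch is swung in over the rim (value of joint latch above 1.2 rad), for 0.2 s.
At the end, for the whole second after the job is handed in: carrier flat and home (origin under 47.5 mm above the bench, tilt under 0.04 rad), latch beyond 1.2 rad, sleeve in the socket, narrow end down, within 5 mm of the carrier's axis, foot 32 to 54 mm above the carrier's origin, tilt under 0.1 rad; carrier and sleeve at rest (all of step 1 and value of joint latch above 1.2 rad and horizontal distance between sleeve and carrier below 0.005 m and z of sleeve in the frame of carrier between 0.032 and 0.054 m and angle between sleeve's own z axis and vertical below 0.1 rad and linear speed of each of sleeve, carrier below 0.02 m/s); the robot touches nothing.
It fails at once if the carrier is lifted off its hub or tipped (z of carrier in the frame of mixer above 0.07 m or angle between carrier's own z axis and vertical above 0.25 rad).
It fails at once if the sleeve is pressed tight in the socket, contact forces on the taper over 50 N (contact force between sleeve and carrier above 50 N).
It fails at once if the jar, the bottle or the timer is moved more than 30 mm (distance of any of jar, bottle, timer from where it was at the start of the episode above 0.03 m).
It also fails if it takes over 70 s, if anything falls off the work surface, if the arm or the gripper's body presses on something with over 40 N, if the wrist force passes 120 N, or if a joint passes its speed limit or range.

ROBOT

A 6-joint arm with a two-finger parallel gripper is mounted at the origin on the work surface; the furniture and walls round the work are solid. World frame = base frame: x ahead of the robot, y to its left, z up, the work surface at z = 0. Lengths are in m, angles in rad, forces in N, time in s.
With the tool pointing down it reaches from about 0.35 to 0.775 m from the base axis. Payload 5.5 kg.
Tool frame: the origin (TCP) lies between the finger pads; the fingertips stand 11 mm ahead of it and the grasp point (between the pads) lies 8 mm behind it (tips_ahead is the distance from the TCP to the fingertips, in m); z points along the fingers, y is the line along which they close (so a half turn about z gives the same grasp; the last joint's range is limited). The gripper opens to 85 mm and grips with 20 to 120 N. Pads are 22 mm wide; open, the fingers measure 114 mm over their backs; the gripper's body (76 mm by 85 mm) begins 54 mm behind the grasp point. The pads swing forward as they close: fully open they stand 13 mm farther back than shut.
Start: joints at [-1.255, 0.313, 0.046, 1.304, 0, 1.431], TCP at [0.253, -0.516, 0.242] pointing down, gripper open.
Joint ranges: [-2.76, 2.76], [-0.86, 1.69], [-1.03, 1.26], [-2.2, 2.34], [-1.47, 1.5], [-3.14, 3.14]. Speed limits (rad/s): [2.57, 2.57, 3.14, 3.14, 3.14, 3.14].

INTERFACE

Orientations are given as a unit quaternion [w, x, y, z].
In Python, from workcell import * gives the robot as it stands. The module is installed in compiled form; this text tells all that it offers.
- The arm moves only by the tool jog_arm, never from a script. Its argument "moves" is a list of rows, each an object with "fingers": the closure, from 0 (fully open) to 1 (shut); "slide": the shift along the tool's x, y, z in mm, a list of three; "angular": the turn, a rotation vector about the tool's x, y, z in degrees, a list of three. A call has 1 to 10 rows; each row is the pose to reach, as a shift and turn from the pose commanded when the call began, along the tool's axes at that moment; what a row does not reach only later rows make up. A row lasts 1/12 s, in which the tool goes at most 41.7 mm and 7.16 degrees, less where a joint would pass 70% of its speed; a pose out of reach is approached as far as the arm can. A call with a gripper value outside its range is refused whole. The fingers move at their own pace and stop on an object; "squeeze" is the grip in N (left out, the last holds). Time passes only in rows, so rows that repeat a pose let the fingers close. It gives the time, the measured TCP pose, the force, the opening and the grip force at its end, in the units of the state.
- get_state(): the state, without advancing time (a new reading comes with each control period).
- read_camera(name): name is "scene" or "side" or "wrist"; returns a dict with "color" (400x640x3 uint8, red, green, blue), "fovy" (degrees; the focal length in pixels is half the picture's height over the tangent of half this angle, whatever the lens; pixels are square), "cx", "cy" (the principal point, pixels), "world_from_camera" (4x4, takes a point from camera to world coordinates); the wrist camera has in their place "tool_from_camera" (4x4, takes a point from camera to tool coordinates, whose origin is the TCP and whose axes are the flange's). Camera axes: x right, y down, z forward; pixel columns grow to the right and rows downward; lengths in m; the calibration is good to about 2 mm. A picture is of the moment at which its call begins: read the wrist's pose just before it. There is no depth.
- hand_in(): hands the job in; it is judged then, once.
Trained networks look in a picture, given as the dict that the camera call returned (one of the last four; its "shot" number tells which), for a name from the list of things; names that differ only in an ending like _2 or _b are one class to them, and where a whole thing is asked for, a point or a joint stands for the part that bears it (a point fixed in the world has none). Each returns a list of dicts, best first, with "p" (0 to 1); they miss things now and then, are a little off and sometimes report something else, mostly with a low value. They report only what shows in the picture. A call takes as long as a camera call.
- look_for(target, picture): "point" ([column, row] in pixels, amid what is visible of it).
- tip_of(target, picture): "point" ([column, row] in pixels: a listed point, or the origin of a listed thing).
The state is a dict: "clock": time; "joint_pos": joint angles; "qvel": joint speeds; "tau": joint torques, N m; "tcp_pos": TCP position; "orientation": TCP orientation; "wrist_force": force on the tool from outside, world axes, zero at the start; "ft_torque": the same for the moment, N m; "finger_gap": finger opening in m; "grip_force": force on a finger pad.
Only numpy, scipy, OpenCV 4.12 (cv2) and the standard library are available. Lean on these libraries where they do the work, as an engineer would, in place of code of your own. Each camera call takes 0.05 s, during which the arm holds its last target. There are 200 camera calls.

## Working session

There is one attempt and no reset: what is moved stays moved. The work goes in short steps, Python scripts to look and compute and a tool call to move; the robot and the scene stay as the last step left them, time stands still between calls to the robot, and variables do not carry over. Pictures are saved under pics/ and viewed, at most 10 in all, crops included, and the job is handed in when it is done.

Besides the shell and the picture viewer there is one more tool, called after "Emit:" in YAML: its name, and indented under it one key for each argument. jog_arm: Moves the arm, as the interface text tells. Its arguments: {"type":"object","properties":{"moves":{"type":"array","items":{"type":"object","properties":{"fingers":{"type":"number"},"slide":{"type":"array","items":{"type":"number"}},"angular":{"type":"array","items":{"type":"number"}}}}},"squeeze":{"type":"number"}},"required":["moves"]}

```bash
mkdir -p pics; cat > h.py <<'E'
from workcell import *
import numpy as np, cv2
from scipy.spatial.transform import Rotation as R
def rot(q): return R.from_quat([q[1],q[2],q[3],q[0]])
def ray(pic,pt):
    f=pic["color"].shape[0]/2/np.tan(np.radians(pic["fovy"])/2)
    d=np.array([(pt[0]-pic["cx"])/f,(pt[1]-pic["cy"])/f,1.])
    if "world_from_camera" in pic: T=np.array(pic["world_from_camera"])
    else:
        s=get_state(); W=np.eye(4); W[:3,:3]=rot(s["orientation"]).as_matrix(); W[:3,3]=s["tcp_pos"]
        T=W@np.array(pic["tool_from_camera"])
    return T[:3,3],T[:3,:3]@d
def atz(pic,pt,z):
    o,d=ray(pic,pt); return o+d*(z-o[2])/d[2]
def tri(rs):
    A=0;b=0
    for o,d in rs:
        d=d/np.linalg.norm(d);P=np.eye(3)-np.outer(d,d);A=A+P;b=b+P@o
    return np.linalg.solve(A,b)
def save(pic,n): cv2.imwrite("pics/"+n,pic["color"][:,:,::-1])
E
python3 - <<'E'
from h import *
np.set_printoptions(precision=4,suppress=True)
s=get_state();print(s["clock"],s["tcp_pos"],s["orientation"])
P={n:read_camera(n) for n in("scene","side")}
save(P["scene"],"a.png");save(P["side"],"b.png")
Z={"drive_top":None,"socket":.133,"peg":.107,"latch_pivot":.086,"latch_post":.127,"sleeve":0,"jar":0,"bottle":0,"timer":0,"mixer":0,"carrier":.055}
for t,z in Z.items():
    rs=[]
    for n,p in P.items():
        r=tip_of(t,p)
        if r:
            print(t,n,round(r[0]["p"],2),np.round(r[0]["point"],1),atz(p,r[0]["point"],z) if z is not None else ""); rs.append(ray(p,r[0]["point"]))
    if len(rs)==2: print("   tri",tri(rs))
E
```

```text
0.0 [ 0.2529 -0.5158  0.2414] [-0.0009  0.9741  0.2259 -0.0001]
socket scene 0.72 [310.4 203.4] [ 0.5031 -0.0208  0.133 ]
socket side 0.92 [312.9 207.4] [ 0.5132 -0.0343  0.133 ]
   tri [ 0.5074 -0.0239  0.135 ]
peg scene 0.72 [371.4 171.7] [ 0.4956 -0.2751  0.107 ]
peg side 0.75 [329.6 207. ] [ 0.4901 -0.0904  0.107 ]
   tri [ 0.6065 -0.4436 -0.0735]
latch_pivot scene 0.98 [299.5 247.3] [0.4465 0.0793 0.086 ]
latch_pivot side 0.9 [324.4 258.1] [0.447  0.0777 0.086 ]
   tri [0.4462 0.0797 0.0872]
latch_post side 0.63 [294.7 249.9] [0.4955 0.1234 0.127 ]
sleeve scene 0.6 [359.3 199.6] [ 0.5208 -0.2577  0.    ]
sleeve side 0.89 [331.5 207.1] [ 0.536  -0.2603  0.    ]
   tri [ 0.5406 -0.283  -0.0189]
jar scene 0.74 [329.2 189.7] [ 0.6261 -0.2349  0.    ]
jar side 0.79 [300.1 205.6] [ 0.6239 -0.2365  0.    ]
   tri [ 0.6214 -0.2296  0.0048]
bottle scene 0.9 [370.8 174.8] [ 0.5767 -0.3929  0.    ]
bottle side 0.66 [334.2 183.4] [ 0.5717 -0.4012  0.    ]
   tri [ 0.5637 -0.3738  0.0154]
timer scene 0.5 [326.9 201.4] [ 0.5907 -0.1836  0.    ]
timer side 0.81 [374.  196.9] [ 0.4339 -0.3613  0.    ]
   tri [0.3574 0.0781 0.2618]
mixer scene 0.74 [309.9 238.5] [ 0.5142 -0.0256  0.    ]
mixer side 0.96 [307.8 253. ] [ 0.5249 -0.0327  0.    ]
   tri [ 0.5234 -0.034  -0.0056]
carrier scene 0.7 [307.  226.1] [ 0.5118 -0.0139  0.055 ]
carrier side 0.75 [308.3 236.8] [ 0.5207 -0.0246  0.055 ]
   tri [ 0.516  -0.0171  0.0562]
```

```bash
python3 - <<'E'
import cv2,numpy as np
a=cv2.imread("pics/a.png")[130:290,220:440];b=cv2.imread("pics/b.png")[130:290,220:440]
cv2.imwrite("pics/c.png",np.vstack([cv2.resize(i,None,fx=1.87*1.0,fy=1.87,interpolation=3) for i in(a,b)]))
cv2.imwrite("pics/c1.png",cv2.resize(a,None,fx=3.6,fy=3.6,interpolation=2));cv2.imwrite("pics/c2.png",cv2.resize(b,None,fx=3.6,fy=3.6,interpolation=2))
E
```

```text
(no output)
```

View pics/c1.png

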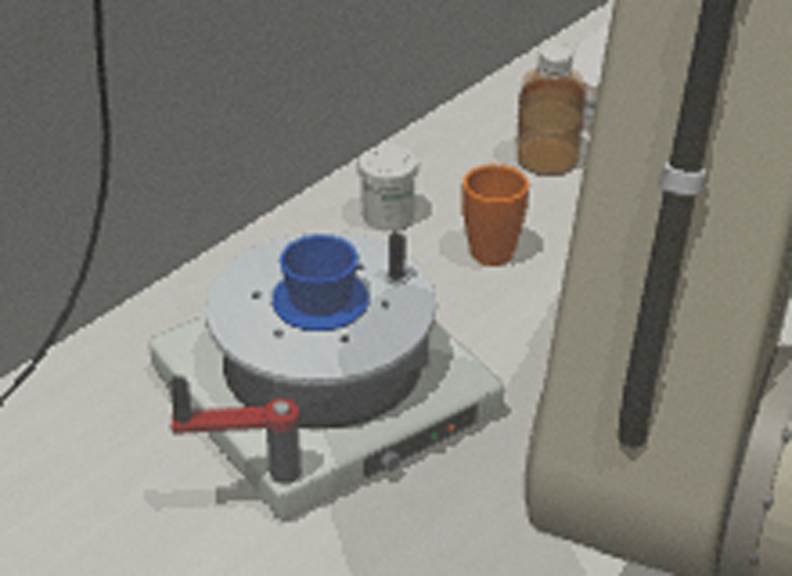

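View pics/c2.png

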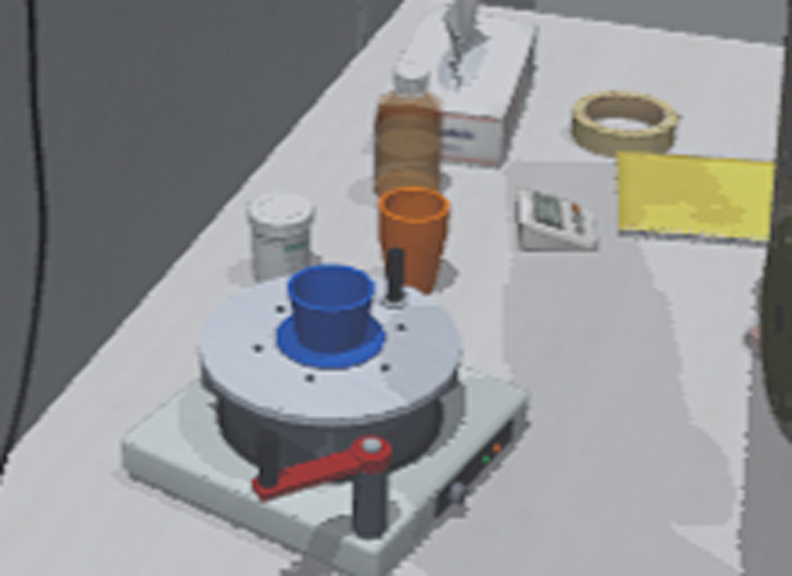

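The crops show the carrier with its peg on the robot side at scene (330,203) and side (330,208). The latch points away to the left of the pillar, and the sleeve stands between the jar and the bottle. The scene network's "peg" at (371,172) is false, because that is the bottle.

```bash
python3 - <<'E'
from h import *
np.set_printoptions(precision=4,suppress=True)
P={n:read_camera(n) for n in("scene","side")}
c=lambda x,y:(x/3.6+220-.36,y/3.6+130-.36)
for n,a,b,z in[("socket",(320,254),(331,285),.133),("pegtop",(397,237),(395,252),.133),("pegbase",(397,276),(395,301),.093),("sleevetop",(496,177),(414,204),.075),("posttop",(180,380),(268,433),.127),("jartop",(389,160),(281,210),.062),("bottletop",(555,55),(411,75),.129),("pivottop",(283,408),(372,446),.094)]:
    print(n,tri([ray(P["scene"],c(*a)),ray(P["side"],c(*b))]),atz(P["scene"],c(*a),z),atz(P["side"],c(*b),z))
print([ (np.array(P[n]["world_from_camera"])[:3,3]) for n in P])
w=read_camera("wrist");print(np.array(w["tool_from_camera"]),w["fovy"])
for t in("latch_post","peg","sleeve"):
  for n in P:print(t,n,[(round(r["p"],2),np.round(r["point"])) for r in tip_of(t,P[n])[:3]])
s=get_state();print(s["clock"],rot(s["orientation"]).as_matrix())
E
```

```text
socket [ 0.5132 -0.0247  0.1354] [ 0.516  -0.0274  0.133 ] [ 0.514  -0.0275  0.133 ]
pegtop [ 0.4877 -0.0792  0.1338] [ 0.4879 -0.0795  0.133 ] [ 0.4885 -0.0813  0.133 ]
pegbase [ 0.4868 -0.0787  0.0971] [ 0.4907 -0.083   0.093 ] [ 0.4884 -0.0845  0.093 ]
sleevetop [ 0.5272 -0.2513  0.0769] [ 0.5313 -0.2561  0.075 ] [ 0.5262 -0.251   0.075 ]
posttop [0.4949 0.1277 0.1298] [0.497  0.1261 0.127 ] [0.4967 0.1238 0.127 ]
jartop [ 0.6287 -0.2306  0.0611] [ 0.6286 -0.2303  0.062 ] [ 0.6275 -0.2281  0.062 ]
bottletop [ 0.5746 -0.3936  0.1164] [ 0.5625 -0.3755  0.129 ] [ 0.5664 -0.366   0.129 ]
pivottop [0.4498 0.0795 0.0986] [0.4533 0.0763 0.094 ] [0.4516 0.0738 0.094 ]
[array([-0.0732,  0.5661,  0.7764]), array([0.2259, 0.7807, 0.6601])]
[[-0.0002 -0.9623 -0.2719  0.0686]
 [ 1.     -0.0003  0.0002  0.0011]
 [-0.0003 -0.2719  0.9623 -0.1302]
 [ 0.      0.      0.      1.    ]] 66.17174185912492
latch_post scene [(0.57, array([272., 235.])), (0.21, array([300., 247.]))]
latch_post side [(0.73, array([292., 249.]))]
peg scene [(0.89, array([330., 199.]))]
peg side [(0.94, array([331., 204.])), (0.22, array([309., 253.]))]
sleeve scene [(0.79, array([356., 199.]))]
sleeve side [(0.74, array([331., 209.])), (0.4, array([309., 254.]))]
1.65 [[ 0.8979  0.4401  0.    ]
 [ 0.4401 -0.8979 -0.    ]
 [-0.      0.     -1.    ]]
```

Emit:
jog_arm:
  moves:
    - {"slide": [402, -287, 0], "angular": [0, 0, -38], "fingers": 0.6}
    - {"slide": [402, -287, 0], "angular": [0, 0, -38], "fingers": 0.6}
    - {"slide": [402, -287, 0], "angular": [0, 0, -38], "fingers": 0.6}
    - {"slide": [402, -287, 0], "angular": [0, 0, -38], "fingers": 0.6}
    - {"slide": [402, -287, 0], "angular": [0, 0, -38], "fingers": 0.6}
    - {"slide": [402, -287, 0], "angular": [0, 0, -38], "fingers": 0.6}
    - {"slide": [402, -287, 0], "angular": [0, 0, -38], "fingers": 0.6}
    - {"slide": [402, -287, 0], "angular": [0, 0, -38], "fingers": 0.6}
    - {"slide": [402, -287, 0], "angular": [0, 0, -38], "fingers": 0.6}
    - {"slide": [402, -287, 0], "angular": [0, 0, -38], "fingers": 0.6}
  squeeze: 20

```text
clock: 2.48
tcp_pos: [0.4516, -0.1478, 0.2427]
orientation: [0.0, 0.848, 0.531, 0.0]
wrist_force: [1.4, -1.0, -0.1]
finger_gap: 0.0343
grip_force: 0.0
```

Emit:
jog_arm:
  moves:
    - {"slide": [76, 3, 10], "fingers": 0.65}
    - {"slide": [76, 3, 10], "fingers": 0.65}
    - {"slide": [76, 3, 10], "fingers": 0.65}
    - {"slide": [76, 3, 10], "fingers": 0.65}

```text
schema error: expected keys fingers, slide, angular
```

```bash
cat > w.py <<'E'
from h import *
import sys
np.set_printoptions(precision=4,suppress=True)
def wrist(Z,name=None):
    s=get_state();M=rot(s["orientation"]).as_matrix();print(s["clock"],s["tcp_pos"],"xang",np.degrees(np.arctan2(M[1,0],M[0,0])),s["wrist_force"],s["finger_gap"])
    w=read_camera("wrist")
    if name: save(w,name)
    for t,z in Z.items():
        for r in tip_of(t,w)[:2]:
            p=atz(w,r["point"],z);print(t,round(r["p"],2),np.round(r["point"]),p,"tool",M.T@(p-s["tcp_pos"])*1000)
E
python3 - <<'E'
from w import *
wrist({"socket":.133,"peg":.107,"carrier":.055,"latch_pivot":.086,"latch_post":.127},"d.png")
E
```

```text
2.4833 [ 0.4516 -0.1478  0.2427] xang 64.10133580494512 [ 1.3635 -0.9887 -0.1371] 0.03430420400786815
socket 0.91 [322.   7.] [ 0.5139 -0.023   0.133 ] tool [139.3944   1.3886 109.6443]
peg 0.72 [325. 106.] [ 0.488  -0.0861  0.107 ] tool [ 71.4135   5.6888 135.6559]
carrier 0.65 [321.  34.] [ 0.5124 -0.0277  0.055 ] tool [134.5311   2.0328 187.6455]
latch_pivot 0.73 [403. 211.] [ 0.5142 -0.2117  0.086 ] tool [-30.2046  84.0614 156.7461]
```

View pics/d.png

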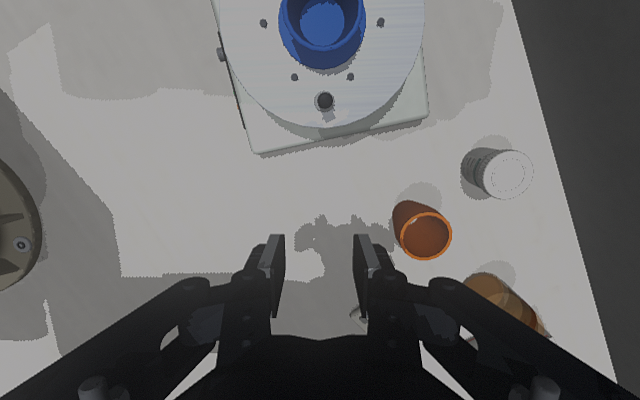

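The wrist view shows the peg at (325,100), the socket at (322,20) and the sleeve rim at (427,236). These agree with the triangulation, so I'll straddle the peg.

Emit:
jog_arm:
  moves:
    - {"slide": [75, 5, 0], "angular": [0, 0, -2], "fingers": 0.65}
    - {"slide": [75, 5, 0], "angular": [0, 0, -2], "fingers": 0.65}
    - {"slide": [75, 5, 0], "angular": [0, 0, -2], "fingers": 0.65}
    - {"slide": [75, 5, 40], "angular": [0, 0, -2], "fingers": 0.65}
    - {"slide": [75, 5, 75], "angular": [0, 0, -2], "fingers": 0.65}
    - {"slide": [75, 5, 75], "angular": [0, 0, -2], "fingers": 0.65}

```text
clock: 3.28
tcp_pos: [0.4834, -0.0847, 0.1612]
orientation: [-0.004, 0.839, 0.544, -0.004]
wrist_force: [-1.7, 0.7, -0.4]
finger_gap: 0.0296
grip_force: 0.0
```

```bash
python3 - <<'E'
from w import *
wrist({"socket":.133,"peg":.107,"carrier":.055},"e.png")
E
```

```text
3.2833 [ 0.4834 -0.0847  0.1612] xang 65.95263968983708 [-1.6615  0.6764 -0.359 ] 0.029550721357250544
peg 0.79 [329. 219.] [ 0.4942 -0.0909  0.107 ] tool [-1.201  12.9721 54.0473]
carrier 0.82 [325. 110.] [ 0.5221 -0.0271  0.055 ] tool [ 68.4793  13.0942 105.9484]
```

View pics/e.png

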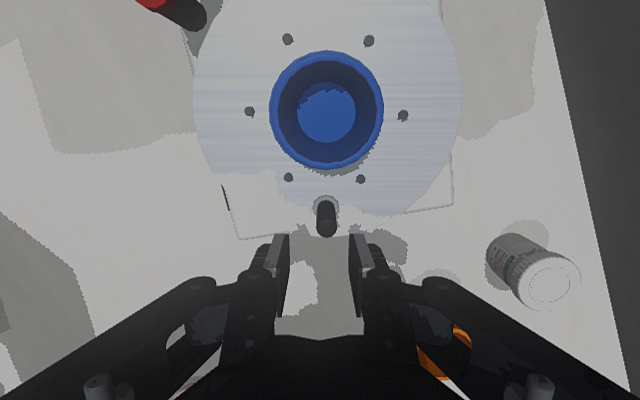

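Emit:
jog_arm:
  moves:
    - {"slide": [8, 4, 0], "angular": [0, 0, 0], "fingers": 0.65}
    - {"slide": [8, 4, 0], "angular": [0, 0, 0], "fingers": 0.65}
    - {"slide": [8, 4, 0], "angular": [0, 0, 0], "fingers": 0.65}

```text
clock: 3.73
tcp_pos: [0.4966, -0.0789, 0.1688]
orientation: [0.001, 0.838, 0.546, 0.001]
wrist_force: [-0.9, -0.3, -0.3]
finger_gap: 0.0299
grip_force: 0.0
```

```bash
cat >> w.py <<'E'
def blue(z,dbg=False):
    s=get_state();M=rot(s["orientation"]).as_matrix();w=read_camera("wrist")
    c=w["color"].astype(int);hsv=cv2.cvtColor(w["color"],cv2.COLOR_RGB2HSV)
    def out(n,m,zz):
        cs,_=cv2.findContours(m.astype(np.uint8),cv2.RETR_EXTERNAL,cv2.CHAIN_APPROX_NONE)
        k=max(cs,key=cv2.contourArea);(e,ax,_)=cv2.fitEllipse(cv2.convexHull(k));p=atz(w,e,zz)
        print(n,np.round(e),np.round(ax),p,"tool",M.T@(p-s["tcp_pos"])*1000)
    out("blue",(hsv[...,0]>100)&(hsv[...,0]<125)&(hsv[...,1]>130),z)
    return w
E
python3 - <<'E'
from w import *
wrist({"peg":.107,"socket":.133,"carrier":.055})
w=blue(.133)
for pt in[(326,218),(326,222)]: print(atz(w,pt,.133))
E
```

```text
3.7333 [ 0.4966 -0.0789  0.1688] xang 66.13981319492166 [-0.9097 -0.2825 -0.2582] 0.029947928439290984
peg 0.75 [311. 228.] [ 0.4885 -0.0848  0.107 ] tool [-8.6329 -5.1588 61.7737]
socket 0.69 [309. 134.] [ 0.5137 -0.0264  0.133 ] tool [54.9153 -5.6916 35.7877]
socket 0.15 [311. 230.] [ 0.4927 -0.0762  0.133 ] tool [ 0.8869 -4.68   35.7774]
carrier 0.66 [314. 125.] [ 0.5149 -0.0263  0.055 ] tool [ 55.5225  -4.8615 113.7907]
blue [312. 128.] [109. 114.] [ 0.5161 -0.0238  0.133 ] tool [58.5904 -3.115  34.6003]
[ 0.503 -0.073  0.133]
[ 0.502  -0.0752  0.133 ]
```

Emit:
jog_arm:
  moves:
    - {"slide": [-6, -5, 0], "angular": [0, 0, 0], "fingers": 0.65}
    - {"slide": [-6, -5, 0], "angular": [0, 0, 0], "fingers": 0.65}
    - {"slide": [-6, -5, 25], "angular": [0, 0, 0], "fingers": 0.65}
    - {"slide": [-6, -5, 51], "angular": [0, 0, 0], "fingers": 0.65}
    - {"slide": [-6, -5, 51], "angular": [0, 0, 0], "fingers": 0.65}
    - {"slide": [-6, -5, 51], "angular": [0, 0, 0], "fingers": 0.65}

```text
clock: 4.48
tcp_pos: [0.4866, -0.0818, 0.1154]
orientation: [-0.001, 0.838, 0.545, -0.001]
wrist_force: [0.5, 0.0, 0.3]
finger_gap: 0.0297
grip_force: 0.0
```

```bash
python3 - <<'E'
from w import *
wrist({"peg":.107,"carrier":.055},"f.png")
E
```

```text
4.4833 [ 0.4866 -0.0818  0.1154] xang 66.10025410596963 [0.4545 0.0184 0.2618] 0.029731018825994993
peg 0.72 [324. 257.] [ 0.49   -0.0874  0.107 ] tool [-3.7637  5.3853  8.4107]
carrier 0.97 [324. 120.] [ 0.5176 -0.0282  0.055 ] tool [61.6069  6.7983 60.3824]
```

View pics/f.png

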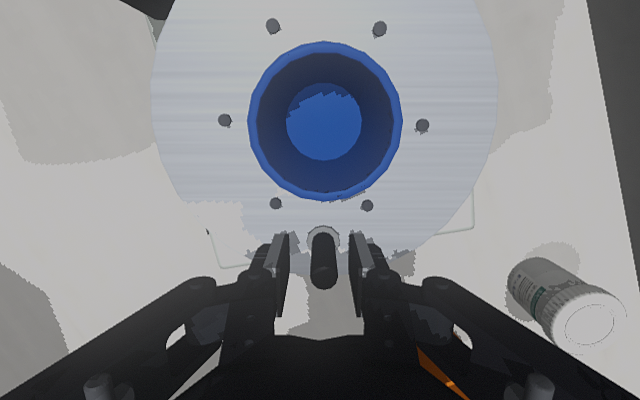

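Emit:
jog_arm:
  moves:
    - {"slide": [0.1, 2.7, 0], "angular": [0, 0, -2.5], "fingers": 0.65}
    - {"slide": [0.2, 5.4, 0], "angular": [0, 0, -5], "fingers": 0.65}
    - {"slide": [0.5, 8.1, 0], "angular": [0, 0, -7.5], "fingers": 0.65}
    - {"slide": [0.9, 10.8, 0], "angular": [0, 0, -10], "fingers": 0.65}
    - {"slide": [1.5, 13.4, 0], "angular": [0, 0, -12.5], "fingers": 0.65}
    - {"slide": [2.1, 16, 0], "angular": [0, 0, -15], "fingers": 0.65}
    - {"slide": [2.9, 18.6, 0], "angular": [0, 0, -17.5], "fingers": 0.65}
    - {"slide": [3.7, 21.2, 0], "angular": [0, 0, -20], "fingers": 0.65}
    - {"slide": [4.7, 23.7, 0], "angular": [0, 0, -22.5], "fingers": 0.65}
    - {"slide": [5.8, 26.2, 0], "angular": [0, 0, -25], "fingers": 0.65}

```text
clock: 5.47
tcp_pos: [0.5154, -0.0877, 0.1179]
orientation: [0.001, 0.699, 0.715, 0.0]
wrist_force: [-0.1, 0.6, -0.5]
finger_gap: 0.0297
grip_force: 0.3
```

Emit:
jog_arm:
  moves:
    - {"slide": [0.1, 2.7, 0], "angular": [0, 0, -2.5], "fingers": 0.65}
    - {"slide": [0.2, 5.4, 0], "angular": [0, 0, -5], "fingers": 0.65}
    - {"slide": [0.5, 8.1, 0], "angular": [0, 0, -7.5], "fingers": 0.65}
    - {"slide": [0.9, 10.8, 0], "angular": [0, 0, -10], "fingers": 0.65}
    - {"slide": [1.5, 13.4, 0], "angular": [0, 0, -12.5], "fingers": 0.65}

```text
clock: 5.88
tcp_pos: [0.5288, -0.086, 0.1179]
orientation: [0.001, 0.617, 0.787, 0.0]
wrist_force: [-0.1, -0.3, -0.1]
finger_gap: 0.0296
grip_force: 0.3
```

Emit:
jog_arm:
  moves:
    - {"slide": [0.1, 2.7, 0], "angular": [0, 0, -2.5], "fingers": 0.65}
    - {"slide": [0.2, 5.4, 0], "angular": [0, 0, -5], "fingers": 0.65}
    - {"slide": [0.5, 8.1, 0], "angular": [0, 0, -7.5], "fingers": 0.65}
    - {"slide": [0.9, 10.8, 0], "angular": [0, 0, -10], "fingers": 0.65}

```text
clock: 6.22
tcp_pos: [0.539, -0.0825, 0.1179]
orientation: [0.001, 0.547, 0.837, 0.0]
wrist_force: [-0.6, 0.5, 1.0]
finger_gap: 0.0295
grip_force: 0.3
```

Emit:
jog_arm:
  moves:
    - {"slide": [0.1, 2.7, 0], "angular": [0, 0, -2.5], "fingers": 0.65}
    - {"slide": [0.2, 5.4, 0], "angular": [0, 0, -5], "fingers": 0.65}
    - {"slide": [0.5, 8.1, 0], "angular": [0, 0, -7.5], "fingers": 0.65}
    - {"slide": [0.9, 10.8, 0], "angular": [0, 0, -10], "fingers": 0.65}

```text
clock: 6.55
tcp_pos: [0.5485, -0.0773, 0.1179]
orientation: [0.001, 0.471, 0.882, 0.0]
wrist_force: [-0.6, -0.9, 0.3]
finger_gap: 0.0298
grip_force: 0.3
```

```bash
python3 - <<'E'
from w import *
wrist({"peg":.107,"socket":.133,"carrier":.055})
w=blue(.133)
E
```

```text
6.55 [ 0.5485 -0.0773  0.1179] xang 123.73948534027043 [-0.6289 -0.894   0.3234] 0.029810639077748665
peg 0.9 [300. 254.] [ 0.542  -0.0849  0.107 ] tool [-2.6946 -9.6422 10.881 ]
socket 0.89 [322. 129.] [ 0.5157 -0.0261  0.133 ] tool [ 60.776    1.1857 -15.2181]
carrier 0.72 [320. 122.] [ 0.5154 -0.0273  0.055 ] tool [60.1633  0.1642 62.7819]
blue [322. 123.] [151. 157.] [ 0.5138 -0.0244  0.133 ] tool [ 63.1526   0.494  -15.7556]
```

Emit:
jog_arm:
  moves:
    - {"slide": [0.1, 2.7, 0], "angular": [0, 0, -2.5], "fingers": 0.65}
    - {"slide": [0.2, 5.4, 0], "angular": [0, 0, -5], "fingers": 0.65}
    - {"slide": [0.5, 8.1, 0], "angular": [0, 0, -7.5], "fingers": 0.65}
    - {"slide": [0.9, 10.8, 0], "angular": [0, 0, -10], "fingers": 0.65}

```text
clock: 7.13
tcp_pos: [0.5561, -0.0706, 0.1166]
orientation: [0.0, 0.393, 0.919, -0.0]
wrist_force: [0.1, -0.8, -0.1]
finger_gap: 0.0301
grip_force: 0.3
```

Emit:
jog_arm:
  moves:
    - {"slide": [0.1, 2.7, 0], "angular": [0, 0, -2.5], "fingers": 0.65}
    - {"slide": [0.2, 5.4, 0], "angular": [0, 0, -5], "fingers": 0.65}
    - {"slide": [0.5, 8.1, 0], "angular": [0, 0, -7.5], "fingers": 0.65}
    - {"slide": [0.9, 10.8, 0], "angular": [0, 0, -10], "fingers": 0.65}

```text
clock: 7.47
tcp_pos: [0.5633, -0.0625, 0.1167]
orientation: [0.0, 0.312, 0.95, -0.0]
wrist_force: [-1.1, -0.5, -0.4]
finger_gap: 0.0297
grip_force: 0.3
```

```bash
python3 - <<'E'
from w import *
wrist({"peg":.107})
w=blue(.133)
E
```

```text
7.4667 [ 0.5633 -0.0625  0.1167] xang 143.6725363106584 [-1.0945 -0.5384 -0.375 ] 0.029715600260346853
peg 0.67 [301. 255.] [ 0.5596 -0.0713  0.107 ] tool [-2.2131 -9.3049  9.6661]
blue [322. 123.] [152. 157.] [ 0.5129 -0.0244  0.133 ] tool [ 63.2489   0.4309 -16.4319]
```

Emit:
jog_arm:
  moves:
    - {"slide": [0.1, 2.7, 0], "angular": [0, 0, -2.5], "fingers": 0.65}
    - {"slide": [0.2, 5.4, 0], "angular": [0, 0, -5], "fingers": 0.65}
    - {"slide": [0.5, 8.1, 0], "angular": [0, 0, -7.5], "fingers": 0.65}
    - {"slide": [0.9, 10.8, 0], "angular": [0, 0, -10], "fingers": 0.65}

```text
clock: 7.95
tcp_pos: [0.569, -0.0534, 0.1165]
orientation: [0.0, 0.228, 0.974, -0.0]
wrist_force: [-0.3, -0.1, 0.8]
finger_gap: 0.0298
grip_force: 0.3
```

Emit:
jog_arm:
  moves:
    - {"slide": [0.1, 2.7, 0], "angular": [0, 0, -2.5], "fingers": 0.65}
    - {"slide": [0.2, 5.4, 0], "angular": [0, 0, -5], "fingers": 0.65}
    - {"slide": [0.5, 8.1, 0], "angular": [0, 0, -7.5], "fingers": 0.65}
    - {"slide": [0.9, 10.8, 0], "angular": [0, 0, -10], "fingers": 0.65}

```text
clock: 8.28
tcp_pos: [0.573, -0.0433, 0.1165]
orientation: [0.0, 0.142, 0.99, -0.0]
wrist_force: [1.3, -0.4, 0.2]
finger_gap: 0.0302
grip_force: 0.3
```

```bash
python3 - <<'E'
from w import *
wrist({"peg":.107})
w=blue(.133)
E
```

```text
8.2833 [ 0.573  -0.0433  0.1165] xang 163.6166470323663 [ 1.337  -0.4406  0.215 ] 0.030181536116667598
peg 0.7 [301. 256.] [ 0.5724 -0.053   0.107 ] tool [-2.1317 -9.4367  9.4559]
blue [322. 123.] [153. 158.] [ 0.5123 -0.025   0.133 ] tool [ 63.4113   0.0666 -16.5653]
```

Emit:
jog_arm:
  moves:
    - {"slide": [0.1, 2.7, 0], "angular": [0, 0, -2.5], "fingers": 0.65}
    - {"slide": [0.2, 5.4, 0], "angular": [0, 0, -5], "fingers": 0.65}
    - {"slide": [0.5, 8.1, 0], "angular": [0, 0, -7.5], "fingers": 0.65}
    - {"slide": [0.9, 10.8, 0], "angular": [0, 0, -10], "fingers": 0.65}

```text
clock: 8.77
tcp_pos: [0.5752, -0.0328, 0.1164]
orientation: [0.0, 0.056, 0.998, -0.0]
wrist_force: [0.3, -1.5, 0.1]
finger_gap: 0.0299
grip_force: 0.3
```

Emit:
jog_arm:
  moves:
    - {"slide": [0.1, 2.7, 0], "angular": [0, 0, -2.5], "fingers": 0.65}
    - {"slide": [0.2, 5.4, 0], "angular": [0, 0, -5], "fingers": 0.65}
    - {"slide": [0.5, 8.1, 0], "angular": [0, 0, -7.5], "fingers": 0.65}
    - {"slide": [0.9, 10.8, 0], "angular": [0, 0, -10], "fingers": 0.65}

```text
clock: 9.1
tcp_pos: [0.5755, -0.0219, 0.1164]
orientation: [0.0, -0.031, 1.0, -0.0]
wrist_force: [0.1, 0.0, 0.1]
finger_gap: 0.0299
grip_force: 0.3
```

```bash
python3 - <<'E'
from w import *
wrist({"peg":.107})
w=blue(.133)
E
```

```text
9.1 [ 0.5755 -0.0219  0.1164] xang -176.4095128412761 [0.1268 0.0123 0.0509] 0.02990748368354182
peg 0.95 [304. 255.] [ 0.5776 -0.0299  0.107 ] tool [-1.5497 -8.0815  9.3689]
blue [321. 123.] [153. 158.] [ 0.5119 -0.0257  0.133 ] tool [ 63.6414  -0.2745 -16.6736]
```

Emit:
jog_arm:
  moves:
    - {"slide": [0.1, 2.7, 0], "angular": [0, 0, -2.5], "fingers": 0.65}
    - {"slide": [0.2, 5.4, 0], "angular": [0, 0, -5], "fingers": 0.65}
    - {"slide": [0.5, 8.1, 0], "angular": [0, 0, -7.5], "fingers": 0.65}
    - {"slide": [0.9, 10.8, 0], "angular": [0, 0, -10], "fingers": 0.65}

```text
clock: 9.58
tcp_pos: [0.5739, -0.0111, 0.1163]
orientation: [0.0, -0.118, 0.993, -0.0]
wrist_force: [0.4, -0.1, 0.5]
finger_gap: 0.0297
grip_force: 0.0
```

```bash
python3 - <<'E'
from w import *
wrist({"peg":.107})
w=blue(.133)
E
```

```text
9.5833 [ 0.5739 -0.0111  0.1163] xang -166.42163021699085 [ 0.407  -0.1057  0.5276] 0.02968736260758028
peg 0.89 [303. 249.] [ 0.5738 -0.0198  0.107 ] tool [ 2.1581 -8.3874  9.2996]
blue [317. 123.] [141. 147.] [ 0.512  -0.0276  0.133 ] tool [ 64.0049  -1.8346 -16.7259]
```

The carrier has dropped: the socket ellipse shrank by 7% and the pad contact is gone. I'll retreat, check, and head for the latch post.

Emit:
jog_arm:
  moves:
    - {"slide": [0, 0, -35], "angular": [0, 0, 0], "fingers": 0.65}
    - {"slide": [0, 0, -70], "angular": [0, 0, 0], "fingers": 0.65}
    - {"slide": [44, 151, -70], "angular": [0, 0, -32], "fingers": 0.65}
    - {"slide": [44, 151, -70], "angular": [0, 0, -32], "fingers": 0.65}
    - {"slide": [44, 151, -70], "angular": [0, 0, -32], "fingers": 0.65}
    - {"slide": [44, 151, -70], "angular": [0, 0, -32], "fingers": 0.65}
    - {"slide": [44, 151, -70], "angular": [0, 0, -32], "fingers": 0.65}
    - {"slide": [44, 151, -70], "angular": [0, 0, -32], "fingers": 0.65}
    - {"slide": [44, 151, -70], "angular": [0, 0, -32], "fingers": 0.65}

```text
clock: 10.48
tcp_pos: [0.4959, 0.1256, 0.1865]
orientation: [0.0, -0.386, 0.922, -0.0]
wrist_force: [-0.2, 0.5, -0.7]
finger_gap: 0.0296
grip_force: 0.0
```

```bash
python3 - <<'E'
from w import *
wrist({"latch_post":.127,"latch_pivot":.086,"socket":.123},"g.png")
P={n:read_camera(n) for n in("scene","side")}
for t in("socket","peg","latch_post","sleeve","carrier"):
    r=[tip_of(t,P[n]) for n in P]
    if all(r): print(t,[(round(q[0]["p"],2),np.round(q[0]["point"])) for q in r],tri([ray(P[n],q[0]["point"]) for n,q in zip(P,r)]))
E
```

```text
10.4833 [0.4959 0.1256 0.1865] xang -134.54226552502047 [-0.2134  0.4737 -0.6683] 0.029615338105955256
latch_post 0.94 [320. 220.] [0.497 0.125 0.127] tool [-0.2924 -1.1542 59.5358]
latch_pivot 0.88 [321. 114.] [0.4491 0.0779 0.086 ] tool [ 66.851   -0.0737 100.5069]
socket [(0.65, array([356., 199.])), (0.95, array([310., 214.]))] [ 0.6567 -0.4223 -0.1516]
peg [(0.89, array([288., 203.])), (0.78, array([285., 215.]))] [ 0.5674 -0.0009  0.1163]
latch_post [(0.76, array([270., 235.])), (0.75, array([294., 250.]))] [0.4963 0.1264 0.1277]
sleeve [(0.73, array([356., 201.])), (0.71, array([333., 210.]))] [ 0.5274 -0.2499 -0.0026]
carrier [(0.92, array([308., 228.])), (0.72, array([308., 237.]))] [ 0.5182 -0.0215  0.0485]
```

View pics/g.png

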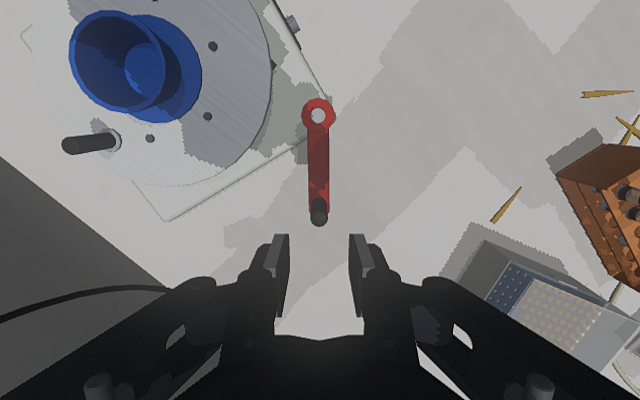

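The latch post at (319,218) is centred under the fingers, with the pivot at 67 mm along tool x, as expected. The carrier looks flat and lower. I'll straddle the post and swing it clockwise.

Emit:
jog_arm:
  moves:
    - {"slide": [0, 0, 35], "angular": [0, 0, 0], "fingers": 0.65}
    - {"slide": [0, 0, 71], "angular": [0, 0, 0], "fingers": 0.65}
    - {"slide": [0, 0, 71], "angular": [0, 0, 0], "fingers": 0.65}
    - {"slide": [0.3, -5.8, 71], "angular": [0, 0, 5], "fingers": 0.65}
    - {"slide": [1, -11.5, 71], "angular": [0, 0, 10], "fingers": 0.65}
    - {"slide": [2.2, -17.1, 71], "angular": [0, 0, 15], "fingers": 0.65}
    - {"slide": [4, -22.6, 71], "angular": [0, 0, 20], "fingers": 0.65}
    - {"slide": [6.2, -27.9, 71], "angular": [0, 0, 25], "fingers": 0.65}
    - {"slide": [8.8, -33, 71], "angular": [0, 0, 30], "fingers": 0.65}

```text
clock: 12.03
tcp_pos: [0.5134, 0.0964, 0.1167]
orientation: [0.0, -0.134, 0.991, 0.0]
wrist_force: [-1.0, 1.5, -0.6]
finger_gap: 0.0299
grip_force: 0.6
```

Emit:
jog_arm:
  moves:
    - {"slide": [0.3, -5.8, 0], "angular": [0, 0, 5], "fingers": 0.65}
    - {"slide": [1, -11.5, 0], "angular": [0, 0, 10], "fingers": 0.65}
    - {"slide": [2.2, -17.1, 0], "angular": [0, 0, 15], "fingers": 0.65}
    - {"slide": [4, -22.6, 0], "angular": [0, 0, 20], "fingers": 0.65}
    - {"slide": [6.2, -27.9, 0], "angular": [0, 0, 25], "fingers": 0.65}

```text
clock: 12.45
tcp_pos: [0.5151, 0.0677, 0.1168]
orientation: [0.0, 0.084, 0.996, 0.0]
wrist_force: [-0.7, 0.8, 0.3]
finger_gap: 0.0299
grip_force: 0.6
```

```bash
python3 - <<'E'
from w import *
wrist({"latch_post":.127,"latch_pivot":.086})
w=blue(.123)
E
```

```text
12.45 [0.5151 0.0677 0.1168] xang 170.3891506519508 [-0.6574  0.7652  0.3216] 0.02992365750131793
latch_post 0.55 [338. 272.] [0.5165 0.0745 0.127 ] tool [ -0.3017   6.8879 -10.2022]
latch_pivot 0.92 [322. 116.] [0.4513 0.0788 0.086 ] tool [64.7207  0.2326 30.7508]
blue [142. 270.] [135. 166.] [ 0.5034 -0.0119  0.123 ] tool [ -1.1744 -80.2365  -6.4143]
```

Emit:
jog_arm:
  moves:
    - {"slide": [0.3, -5.8, 0], "angular": [0, 0, 5], "fingers": 0.65}
    - {"slide": [1, -11.5, 0], "angular": [0, 0, 10], "fingers": 0.65}
    - {"slide": [2.2, -17.1, 0], "angular": [0, 0, 15], "fingers": 0.65}
    - {"slide": [4, -22.6, 0], "angular": [0, 0, 20], "fingers": 0.65}

```text
clock: 12.98
tcp_pos: [0.5076, 0.0469, 0.1161]
orientation: [0.0, 0.254, 0.967, 0.001]
wrist_force: [4.2, 17.7, 0.7]
finger_gap: 0.0301
grip_force: 9.2
```

Emit:
jog_arm:
  moves:
    - {"slide": [0.1, -2.9, 0], "angular": [0, 0, 2.5], "fingers": 0.65}
    - {"slide": [0.3, -5.8, 0], "angular": [0, 0, 5], "fingers": 0.65}
    - {"slide": [0.6, -8.6, 0], "angular": [0, 0, 7.5], "fingers": 0.65}

```text
clock: 13.23
tcp_pos: [0.5057, 0.0471, 0.1163]
orientation: [0.001, 0.314, 0.95, 0.01]
wrist_force: [14.3, 37.9, -9.5]
finger_gap: 0.03
grip_force: 19.2
```

Emit:
jog_arm:
  moves:
    - {"slide": [-0.6, 8.6, 0], "angular": [0, 0, -7.5], "fingers": 0.65}
    - {"slide": [-0.6, 8.6, 0], "angular": [0, 0, -7.5], "fingers": 0.65}

```text
clock: 13.4
tcp_pos: [0.5091, 0.047, 0.116]
orientation: [0.001, 0.25, 0.968, 0.001]
wrist_force: [0.8, 2.0, 0.6]
finger_gap: 0.03
grip_force: 1.6
```

```bash
python3 - <<'E'
from w import *
wrist({"latch_post":.127,"latch_pivot":.086},"i.png")
s=read_camera("side");c=read_camera("scene")
a=s["color"][170:290,260:360];b=c["color"][170:290,255:355]
w=cv2.imread("pics/i.png")[:,:,::-1]
f=lambda x:cv2.resize(x,(400,480),interpolation=cv2.INTER_CUBIC)
cv2.imwrite("pics/j.png",np.hstack([f(a),f(b)])[:,:,::-1])
E
```

```text
13.4 [0.5091 0.047  0.116 ] xang 151.0955102915321 [0.7881 1.9565 0.6491] 0.03004038584121453
latch_post 0.63 [340. 273.] [0.5137 0.054  0.127 ] tool [ -0.6714   8.3757 -10.9362]
latch_pivot 0.84 [321. 113.] [0.4516 0.0797 0.086 ] tool [66.1485  0.7722 29.9574]
```

View pics/i.png

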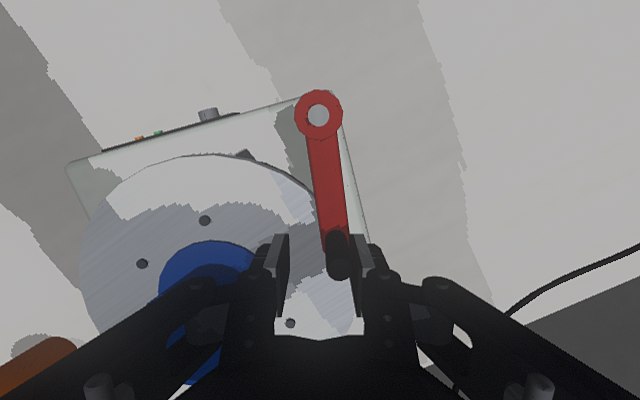

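View pics/j.png

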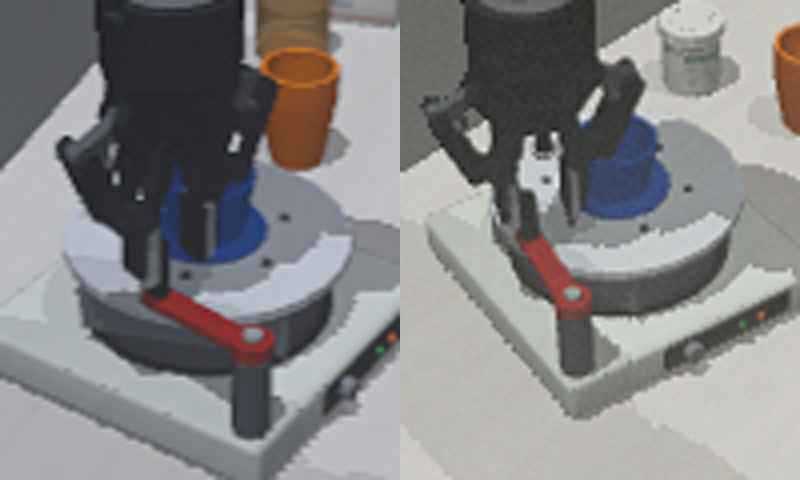

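The arm tip already overlaps the rim, so the carrier is home. The leading inner finger appears to be hitting the blue socket. I'll lift, shut the fingers and push the post from outside only.

Emit:
jog_arm:
  moves:
    - {"slide": [0, 0, -25], "angular": [0, 0, 0], "fingers": 0.65}
    - {"slide": [0, 0, -45], "angular": [0, 0, 0], "fingers": 0.8}
    - {"slide": [0, 34, -45], "angular": [0, 0, 0], "fingers": 1}
    - {"slide": [0, 34, -45], "angular": [0, 0, 0], "fingers": 1}
    - {"slide": [0, 34, -45], "angular": [0, 0, 0], "fingers": 1}
    - {"slide": [0, 34, -20], "angular": [0, 0, 0], "fingers": 1}
    - {"slide": [0, 34, 0], "angular": [0, 0, 0], "fingers": 1}
    - {"slide": [0, 34, 0], "angular": [0, 0, 0], "fingers": 1}
    - {"slide": [0, 29, 0], "angular": [0, 0, 0], "fingers": 1}
    - {"slide": [0, 24, 0], "angular": [0, 0, 0], "fingers": 1}

```text
clock: 14.48
tcp_pos: [0.5205, 0.0714, 0.1146]
orientation: [-0.001, 0.252, 0.968, 0.007]
wrist_force: [13.9, 34.1, -20.5]
finger_gap: -0.0004
grip_force: 17.9
```

```bash
python3 - <<'E'
from w import *
wrist({"latch_post":.127,"latch_pivot":.086})
E
```

```text
14.4833 [0.5205 0.0714 0.1146] xang 150.7636273194044 [ 13.9024  34.0754 -20.4863] -0.0004499286465676057
latch_post 0.92 [276. 278.] [0.5131 0.054  0.127 ] tool [ -1.9921 -18.5947 -12.6155]
latch_pivot 0.92 [267. 116.] [0.4516 0.0804 0.086 ] tool [ 64.3441 -26.2213  28.6543]
```

The post is blocked at about 1.18 rad with 34 N, short of its stop. I'll back off and look from above to see what holds it.

Emit:
jog_arm:
  moves:
    - {"slide": [0, 10, 0], "angular": [0, 0, 0], "fingers": 1}
    - {"slide": [0, 10, -40], "angular": [0, 0, 0], "fingers": 1}
    - {"slide": [0, 10, -80], "angular": [0, 0, 0], "fingers": 1}
    - {"slide": [-25, -50, -110], "angular": [0, 0, 0], "fingers": 1}
    - {"slide": [-25, -50, -110], "angular": [0, 0, 0], "fingers": 1}
    - {"slide": [-25, -50, -110], "angular": [0, 0, 0], "fingers": 1}
    - {"slide": [-25, -50, -110], "angular": [0, 0, 0], "fingers": 1}

```text
clock: 15.22
tcp_pos: [0.5173, 0.0086, 0.2276]
orientation: [0.002, 0.255, 0.967, -0.0]
wrist_force: [-0.4, 1.3, -0.0]
finger_gap: -0.0002
grip_force: 0.0
```

```bash
python3 - <<'E'
from w import *
wrist({"latch_post":.127,"latch_pivot":.086,"socket":.123,"peg":.097,"carrier":.045},"k.png")
w=blue(.123)
E
```

```text
15.2167 [0.5173 0.0086 0.2276] xang 150.42326816333158 [-0.4101  1.3017 -0.0209] -0.00019887153998851155
latch_post 0.62 [368. 167.] [0.5118 0.0547 0.127 ] tool [ 27.7929  37.2892 100.4984]
latch_post 0.44 [ 28. 260.] [ 0.4435 -0.2247  0.127 ] tool [ -50.6597 -239.382   100.5248]
latch_pivot 0.57 [355.  81.] [0.4517 0.0805 0.086 ] tool [ 92.9228  30.0252 141.2859]
socket 0.88 [281. 217.] [ 0.5139 -0.0236  0.123 ] tool [-12.6036 -29.7776 104.5727]
carrier 0.85 [288. 190.] [ 0.512  -0.0239  0.045 ] tool [-10.8251 -31.0086 182.5665]
blue [281. 208.] [77. 84.] [ 0.5081 -0.0193  0.123 ] tool [ -7.7268 -30.4703 101.6447]
```

View pics/k.png

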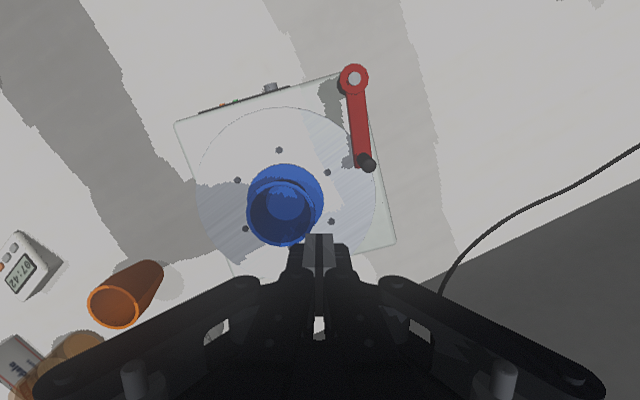

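The latch arm tip lies over the disc rim by about 10 mm at (360,160) and is stopped there. The carrier may therefore be hanging slightly short of home. I'll go back to the peg to wiggle it and press the carrier lightly down.

Emit:
jog_arm:
  moves:
    - {"slide": [-64, 4, 20], "angular": [0, 0, -35], "fingers": 0.65}
    - {"slide": [-64, 4, 20], "angular": [0, 0, -35], "fingers": 0.65}
    - {"slide": [-64, 4, 20], "angular": [0, 0, -35], "fingers": 0.65}
    - {"slide": [-64, 4, 20], "angular": [0, 0, -35], "fingers": 0.65}
    - {"slide": [-64, 4, 20], "angular": [0, 0, -35], "fingers": 0.65}
    - {"slide": [-64, 4, 20], "angular": [0, 0, -35], "fingers": 0.65}
    - {"slide": [-64, 4, 20], "angular": [0, 0, -35], "fingers": 0.65}

```text
clock: 16.15
tcp_pos: [0.5744, -0.017, 0.2048]
orientation: [-0.0, -0.048, 0.999, 0.0]
wrist_force: [0.8, -0.3, -0.3]
finger_gap: 0.0299
grip_force: 0.0
```

```bash
cat >> w.py <<'E'
def pegtop():
    # dark holes on the disc: fit their circle plane is left to the caller
    s=get_state();w=read_camera("wrist");save(w,"l.png");return s,w
E
python3 - <<'E'
from w import *
wrist({"latch_post":.127,"socket":.123,"peg":.097,"carrier":.045},"l.png")
w=blue(.123)
P={n:read_camera(n) for n in("scene","side")}
# dark holes in wrist picture
g=cv2.cvtColor(w["color"],cv2.COLOR_RGB2GRAY)
n,l,st,ce=cv2.connectedComponentsWithStats((cv2.adaptiveThreshold(g,255,0,1,21,30)>0).astype(np.uint8))
for i in range(1,n):
    if 15<st[i,4]<200: print(ce[i],st[i,2:],atz(w,ce[i],.083),np.hypot(*(atz(w,ce[i],.083)[:2]-[.5135,-.0255])))
E
```

```text
16.15 [ 0.5744 -0.017   0.2048] xang -174.52298674488773 [ 0.7691 -0.3093 -0.3416] 0.029863335428070806
latch_post 0.57 [433. 133.] [0.5139 0.0522 0.127 ] tool [53.583  74.7358 77.8451]
socket 0.79 [316. 121.] [ 0.5138 -0.0261  0.123 ] tool [61.1251 -3.2176 81.8402]
peg 0.65 [317. 202.] [ 0.579  -0.0195  0.097 ] tool [ -4.3655  -2.9168 107.7772]
blue [316. 118.] [89. 91.] [ 0.512  -0.0266  0.123 ] tool [63.1264 -3.099  82.3687]
[ 2.4762 22.4048] [ 7 21 84] [ 0.4677 -0.2635  0.083 ] 0.24234658129051362
[408.2083  47.4583] [ 8 14 24] [0.4553 0.0374 0.083 ] 0.08563422235065575
[463.      45.7778] [ 6 10 18] [0.4502 0.0781 0.083 ] 0.12141056776870007
[284.1017  63.4068] [ 9 10 59] [ 0.4755 -0.0548  0.083 ] 0.04799921946586311
[346.8704  63.4444] [ 9  8 54] [ 0.4709 -0.0072  0.083 ] 0.04638092929596166
[416.2632  70.3158] [ 7 14 38] [0.4706 0.0463 0.083 ] 0.08367401455168623
[190.   82.5] [ 1 16 16] [ 0.4962 -0.1264  0.083 ] 0.10240295715048357
[255.5306 119.1837] [ 8  8 49] [ 0.5189 -0.0748  0.083 ] 0.04957624864281054
[375.0517 119.569 ] [ 9  8 58] [0.5099 0.0203 0.083 ] 0.04590334134660588
[396.     123.5254] [11 14 59] [0.5113 0.0374 0.083 ] 0.0629620797564455
[ 65.3043 137.1884] [ 52   9 138] [ 0.5481 -0.2278  0.083 ] 0.2052772840976105
[287.0909 170.3636] [ 7  8 44] [ 0.5579 -0.0468  0.083 ] 0.04922530694618976
[343.7959 170.4082] [ 8  8 49] [0.5533 0.0003 0.083 ] 0.04745179283208511
[225.46 188.58] [29 10 50] [ 0.5786 -0.0978  0.083 ] 0.09733255556351418
[ 94.7822 193.9802] [ 35  10 101] [ 0.5943 -0.2088  0.083 ] 0.20030645277523773
[317.6712 288.0411] [ 52   7 146] [ 0.6665 -0.0106  0.083 ] 0.1536715747960116
[201.5 364.5] [20 20 20] [ 0.7653 -0.1192  0.083 ] 0.26867994143020335
[619.2927 386.6585] [34 22 41] [0.7514 0.3115 0.083 ] 0.41251477465950315
```

```bash
cat > pnp.py <<'E'
from h import *
from scipy.optimize import least_squares
def fit(pts,tcp,xang,R,Tc,fovy,th0,z0,free=False):
    a=np.radians(xang);M=np.array([[np.cos(a),np.sin(a),0],[np.sin(a),-np.cos(a),0],[0,0,-1]])
    f=200/np.tan(np.radians(fovy)/2);W=np.eye(4);W[:3,:3]=M;W[:3,3]=tcp;C=np.linalg.inv(W@Tc);pts=np.array(pts,float)
    def res(p,o=None):
        k=th0+p[5]+np.radians([30,90,150,210,270,330])
        q=np.c_[R*np.cos(k),R*np.sin(k),0*k];from_=__import__("scipy.spatial.transform",fromlist=["Rotation"]).Rotation.from_rotvec([p[3],p[4],0]).apply(q)+p[:3]
        c=from_@C[:3,:3].T+C[:3,3];u=np.c_[c[:,0]/c[:,2]*f+320,c[:,1]/c[:,2]*f+200]
        d=np.linalg.norm(u[:,None]-pts[None],axis=2);j=d.argmin(1);return (u-pts[j]).ravel()
    r=least_squares(res,[.5135,-.0255,z0,0,0,0],x_scale=[.01,.01,.01,.02,.02,.02]);return r.x,np.sqrt(np.mean(r.fun**2))
E
python3 - <<'E'
from pnp import *
np.set_printoptions(precision=4,suppress=True)
w=read_camera("wrist");T=np.array(w["tool_from_camera"]);fv=w["fovy"];print(w["cx"],w["cy"])
def holes(fn,lo,hi,exp):
    g=cv2.imread(fn,0);n,l,st,ce=cv2.connectedComponentsWithStats((cv2.adaptiveThreshold(g,255,0,1,31,25)>0).astype(np.uint8))
    return [ce[min(range(1,n),key=lambda i:np.hypot(*(ce[i]-e)))] for e in exp]
f=holes("pics/f.png",0,0,[(272,27),(379,29),(224,121),(422,125),(275,204),(367,206)])
l=holes("pics/l.png",0,0,[(284,63),(347,63),(255.5,119),(375,119.6),(287,170),(344,170)])
print(np.round(f,1).tolist(),np.round(l,1).tolist())
for R in(.047,.048,.049,.050):
    print(R,*fit(f,[.4866,-.0818,.1154],66.1,R,T,fv,np.radians(-113.4),.093))
    print("   ",*fit(l,[.5744,-.017,.2048],-174.52,R,T,fv,np.radians(5.5),.083))
E
```

```text
318.66809393393015 195.82676703429402
[[272.5, 25.9], [378.9, 29.1], [224.6, 119.9], [421.7, 125.7], [275.4, 203.0], [366.5, 205.4]] [[283.2, 63.6], [346.2, 63.3], [254.7, 119.6], [374.7, 119.6], [286.5, 170.8], [343.6, 170.7]]
0.047 [ 0.513  -0.0231  0.0945  0.0065 -0.0083 -0.0352] 0.15616804270682863
    [ 0.5112 -0.0283  0.086  -0.0074  0.0125 -0.0009] 0.12984165004586337
0.048 [ 0.513  -0.0232  0.0913  0.0065 -0.0083 -0.0352] 0.15616804270681697
    [ 0.5114 -0.0284  0.0807 -0.0074  0.0125 -0.0009] 0.12984165004560386
0.049 [ 0.513  -0.0233  0.0881  0.0065 -0.0083 -0.0352] 0.1561680427068855
    [ 0.5115 -0.0285  0.0754 -0.0074  0.0125 -0.0009] 0.12984165004568796
0.05 [ 0.513  -0.0234  0.0849  0.0065 -0.0083 -0.0352] 0.15616804270669415
    [ 0.5116 -0.0285  0.0701 -0.0074  0.0125 -0.0009] 0.12984165004558812
```

The hole fit says the disc has dropped 9.7 mm and is flat to about 0.01 rad. I'll confirm it is pinned with a gentle wiggle at the peg.

Emit:
jog_arm:
  moves:
    - {"slide": [-1, -3, 40], "angular": [0, 0, 0], "fingers": 0.65}
    - {"slide": [-1, -3, 70], "angular": [0, 0, 0], "fingers": 0.65}
    - {"slide": [-1, -3, 93], "angular": [0, 0, 0], "fingers": 0.65}
    - {"slide": [-1, -3, 93], "angular": [0, 0, 0], "fingers": 0.65}
    - {"slide": [-1, 4, 93], "angular": [0, 0, 0], "fingers": 0.65}
    - {"slide": [-1, 8, 93], "angular": [0, 0, 0], "fingers": 0.65}
    - {"slide": [-1, 9, 93], "angular": [0, 0, 0], "fingers": 0.65}

```text
clock: 17.18
tcp_pos: [0.576, -0.0078, 0.1144]
orientation: [0.002, -0.049, 0.999, -0.0]
wrist_force: [-0.4, -0.6, 0.9]
finger_gap: 0.0298
grip_force: 0.2
```

Emit:
jog_arm:
  moves:
    - {"slide": [0, -12, 0], "angular": [0, 0, 0], "fingers": 0.65}
    - {"slide": [0, -20, 0], "angular": [0, 0, 0], "fingers": 0.65}
    - {"slide": [0, -24, 0], "angular": [0, 0, 0], "fingers": 0.65}
    - {"slide": [0, -24, 0], "angular": [0, 0, 0], "fingers": 0.65}

```text
clock: 17.52
tcp_pos: [0.5782, -0.0318, 0.1138]
orientation: [0.002, -0.049, 0.999, 0.002]
wrist_force: [0.7, 8.1, 5.2]
finger_gap: 0.0301
grip_force: 3.6
```

Emit:
jog_arm:
  moves:
    - {"slide": [0, 12, 0], "angular": [0, 0, 0], "fingers": 0.65}
    - {"slide": [0, 24, 0], "angular": [0, 0, 0], "fingers": 0.65}
    - {"slide": [0, 26, 0], "angular": [0, 0, 0], "fingers": 0.65}
    - {"slide": [0, 28, 0], "angular": [0, 0, 0], "fingers": 0.65}
    - {"slide": [0, 28, 0], "angular": [0, 0, 0], "fingers": 0.65}

```text
clock: 17.93
tcp_pos: [0.5742, -0.004, 0.1122]
orientation: [-0.0, -0.049, 0.999, -0.0]
wrist_force: [-0.4, -0.3, 0.3]
finger_gap: 0.0299
grip_force: 0.0
```

```bash
python3 - <<'E'
from w import *
wrist({"peg":.097})
blue(.123)
E
```

```text
17.9333 [ 0.5742 -0.004   0.1122] xang -174.33646620731696 [-0.3929 -0.3382  0.2559] 0.029902930322969444
peg 0.55 [304. 252.] [ 0.5779 -0.0128  0.097 ] tool [-2.8385 -9.1161 15.2289]
blue [285. 121.] [151. 152.] [ 0.5114 -0.0246  0.123 ] tool [ 64.4842 -13.9135 -10.8291]
```

```bash
sed -i 's/\*f+320/*f+318.67/; s/\*f+200\]/*f+195.83]/' pnp.py
cat > disc.py <<'E'
from w import *
from pnp import fit
from scipy.optimize import least_squares
def disc(th0,fn=None,tcp=None,xang=None,z0=.083,R=.0475):
    s=get_state();w=read_camera("wrist");g=cv2.cvtColor(w["color"],cv2.COLOR_RGB2GRAY)
    if fn: g=cv2.imread(fn,0)
    M=rot(s["orientation"]).as_matrix()
    if tcp is None: tcp=s["tcp_pos"]; xang=np.degrees(np.arctan2(M[1,0],M[0,0]))
    n,l,st,ce=cv2.connectedComponentsWithStats((cv2.adaptiveThreshold(g,255,0,1,31,25)>0).astype(np.uint8))
    c=[ce[i] for i in range(1,n) if 25<st[i,4]<400 and max(st[i,2:4])<1.8*min(st[i,2:4]) and st[i,4]>.5*st[i,2]*st[i,3]]
    best=None
    for t in np.arange(th0-20,th0+21,5):
        x,e=fit(c,tcp,xang,R,np.array(w["tool_from_camera"]),w["fovy"],np.radians(t),z0)
        if best is None or e<best[1]: best=(x,e,t)
    x,e,t=best;print("disc centre",x[:3],"tilt",x[3:5],"theta",t+np.degrees(x[5]),"rms",e)
E
python3 - <<'E'
from disc import *
disc(-113,"pics/f.png",[.4866,-.0818,.1154],66.1,.093)
disc(7,"pics/l.png",[.5744,-.017,.2048],-174.52)
disc(10)
E
```

```text
disc centre [ 0.5128 -0.0252  0.0938] tilt [ 0.0045 -0.0077] theta -115.38373676029116 rms 0.22448231439055694
disc centre [ 0.5143 -0.027   0.0847] tilt [-0.0056  0.0098] theta 5.479492823205778 rms 0.09641482451811022
disc centre [ 0.514  -0.0257  0.084 ] tilt [-0.0055  0.008 ] theta 9.641011918391449 rms 0.14977514525438454
```

Emit:
jog_arm:
  moves:
    - {"slide": [0.2, 2, 0], "angular": [0, 0, -2], "fingers": 0.65}
    - {"slide": [0.4, 4, 0], "angular": [0, 0, -4], "fingers": 0.65}
    - {"slide": [0.6, 5, 0], "angular": [0, 0, -5], "fingers": 0.65}

```text
clock: 18.48
tcp_pos: [0.5734, -0.0026, 0.1126]
orientation: [-0.0, -0.092, 0.996, -0.003]
wrist_force: [-1.6, -12.2, 1.2]
finger_gap: 0.0297
grip_force: 5.7
```

```bash
python3 - <<'E'
from disc import *
disc(10)
s=get_state();print(s["tcp_pos"],s["wrist_force"],s["grip_force"])
E
```

```text
disc centre [ 0.514  -0.0249  0.0846] tilt [-0.0083 -0.0026] theta 9.83413803081211 rms 0.21711218907906052
[ 0.5734 -0.0027  0.1126] [-0.1063 -9.6541  1.0957] 4.6197764575481415
```

The carrier is pinned both ways within a few degrees (θ now 9.8°, disc at 84 mm, flat), so it is home. Next I'll retry the latch with the fingers shut.

Emit:
jog_arm:
  moves:
    - {"slide": [0, -8, 0], "angular": [0, 0, 0], "fingers": 0.65}
    - {"slide": [0, -8, -35], "angular": [0, 0, 0], "fingers": 0.65}
    - {"slide": [0, -8, -70], "angular": [0, 0, 0], "fingers": 0.9}
    - {"slide": [32, 85, -70], "angular": [0, 0, 39], "fingers": 1}
    - {"slide": [32, 85, -70], "angular": [0, 0, 39], "fingers": 1}
    - {"slide": [32, 85, -70], "angular": [0, 0, 39], "fingers": 1}
    - {"slide": [32, 85, -70], "angular": [0, 0, 39], "fingers": 1}
    - {"slide": [32, 85, -70], "angular": [0, 0, 39], "fingers": 1}
    - {"slide": [32, 85, -70], "angular": [0, 0, 39], "fingers": 1}
    - {"slide": [32, 85, -70], "angular": [0, 0, 39], "fingers": 1}

```text
clock: 19.37
tcp_pos: [0.5262, 0.0782, 0.1823]
orientation: [0.0, 0.246, 0.969, 0.0]
wrist_force: [-0.3, 0.5, 0.7]
finger_gap: 0.0002
grip_force: 0.0
```

```bash
python3 - <<'E'
from disc import *
wrist({"latch_post":.127,"latch_pivot":.086})
disc(8)
E
```

```text
19.3667 [0.5262 0.0782 0.1823] xang 151.54476278053423 [-0.2523  0.4991  0.6649] 0.00021127341550962356
latch_post 0.72 [278. 221.] [0.5144 0.0533 0.127 ] tool [ -1.4974 -27.5325  55.2906]
latch_post 0.59 [215. 227.] [0.4987 0.0155 0.127 ] tool [ -5.7425 -68.2621  55.27  ]
latch_pivot 0.6 [272. 113.] [0.4526 0.0792 0.086 ] tool [ 65.1701 -34.2101  96.2944]
disc centre [ 0.5032 -0.0054  0.1021] tilt [0.4342 0.4676] theta 2.8802771450162403 rms 14.984935874316852
```

Emit:
jog_arm:
  moves:
    - {"slide": [0, 2, 40], "angular": [0, 0, 0], "fingers": 1}
    - {"slide": [0, 2, 67], "angular": [0, 0, 0], "fingers": 1}
    - {"slide": [0, 0, 67], "angular": [0, 0, 0], "fingers": 1}
    - {"slide": [0, -4, 67], "angular": [0, 0, 0], "fingers": 1}
    - {"slide": [0, -8, 67], "angular": [0, 0, 0], "fingers": 1}
    - {"slide": [0, -10, 67], "angular": [0, 0, 0], "fingers": 1}

```text
clock: 20.07
tcp_pos: [0.5229, 0.0712, 0.1168]
orientation: [0.001, 0.245, 0.97, 0.004]
wrist_force: [4.3, 14.7, -9.4]
finger_gap: -0.0002
grip_force: 7.2
```

```bash
python3 - <<'E'
from disc import *
wrist({"latch_post":.127,"latch_pivot":.086})
E
```

```text
20.0667 [0.5229 0.0712 0.1168] xang 151.6807059641331 [ 4.268  14.738  -9.3789] -0.00019917993243244182
latch_post 0.81 [275. 273.] [0.5144 0.0535 0.127 ] tool [ -0.947  -19.5721 -10.3922]
latch_pivot 0.62 [267. 115.] [0.453  0.0787 0.086 ] tool [ 65.0944 -26.8619  30.5451]
```

The post stops at the same place again. I'll test whether this is the hinge stop, rather than an obstruction, by swinging the latch back to its open stop and measuring the full travel.

Emit:
jog_arm:
  moves:
    - {"slide": [0, 6, 0], "angular": [0, 0, 0], "fingers": 1}
    - {"slide": [0, 6, -40], "angular": [0, 0, 0], "fingers": 0.65}
    - {"slide": [0, -20, -45], "angular": [0, 0, 0], "fingers": 0.65}
    - {"slide": [0, -20, -45], "angular": [0, 0, 0], "fingers": 0.65}
    - {"slide": [0, -20, -30], "angular": [0, 0, 0], "fingers": 0.65}
    - {"slide": [0, -20, 0], "angular": [0, 0, 0], "fingers": 0.65}
    - {"slide": [0, -20, 0], "angular": [0, 0, 0], "fingers": 0.65}

```text
clock: 20.8
tcp_pos: [0.5098, 0.0514, 0.1127]
orientation: [-0.002, 0.246, 0.969, -0.001]
wrist_force: [-1.1, -0.5, -0.4]
finger_gap: 0.0294
grip_force: 0.0
```

Emit:
jog_arm:
  moves:
    - {"slide": [0.3, 5.8, 0], "angular": [0, 0, -5], "fingers": 0.65}
    - {"slide": [1, 11.5, 0], "angular": [0, 0, -10], "fingers": 0.65}
    - {"slide": [2.2, 17.1, 0], "angular": [0, 0, -15], "fingers": 0.65}
    - {"slide": [4, 22.6, 0], "angular": [0, 0, -20], "fingers": 0.65}
    - {"slide": [6.2, 27.9, 0], "angular": [0, 0, -25], "fingers": 0.65}
    - {"slide": [8.8, 33, 0], "angular": [0, 0, -30], "fingers": 0.65}
    - {"slide": [11.9, 37.9, 0], "angular": [0, 0, -35], "fingers": 0.65}
    - {"slide": [15.4, 42.4, 0], "angular": [0, 0, -40], "fingers": 0.65}

```text
clock: 21.47
tcp_pos: [0.5189, 0.0962, 0.1169]
orientation: [0.0, -0.103, 0.995, -0.001]
wrist_force: [-0.5, -1.7, -0.3]
finger_gap: 0.0297
grip_force: 0.5
```

Emit:
jog_arm:
  moves:
    - {"slide": [0.3, 5.8, 0], "angular": [0, 0, -5], "fingers": 0.65}
    - {"slide": [1, 11.5, 0], "angular": [0, 0, -10], "fingers": 0.65}
    - {"slide": [2.2, 17.1, 0], "angular": [0, 0, -15], "fingers": 0.65}
    - {"slide": [4, 22.6, 0], "angular": [0, 0, -20], "fingers": 0.65}
    - {"slide": [6.2, 27.9, 0], "angular": [0, 0, -25], "fingers": 0.65}
    - {"slide": [8.8, 33, 0], "angular": [0, 0, -30], "fingers": 0.65}
    - {"slide": [11.9, 37.9, 0], "angular": [0, 0, -35], "fingers": 0.65}
    - {"slide": [15.4, 42.4, 0], "angular": [0, 0, -40], "fingers": 0.65}

```text
clock: 22.13
tcp_pos: [0.4955, 0.1347, 0.117]
orientation: [0.001, -0.437, 0.899, -0.001]
wrist_force: [0.5, -1.3, 0.3]
finger_gap: 0.03
grip_force: 0.5
```

Emit:
jog_arm:
  moves:
    - {"slide": [0.1, 2.9, 0], "angular": [0, 0, -2.5], "fingers": 0.65}
    - {"slide": [0.3, 5.8, 0], "angular": [0, 0, -5], "fingers": 0.65}

```text
clock: 22.3
tcp_pos: [0.4908, 0.1381, 0.1171]
orientation: [0.001, -0.475, 0.88, -0.001]
wrist_force: [0.6, -0.7, 0.3]
finger_gap: 0.03
grip_force: 0.5
```

Emit:
jog_arm:
  moves:
    - {"slide": [0.1, 2.9, 0], "angular": [0, 0, -2.5], "fingers": 0.65}
    - {"slide": [0.3, 5.8, 0], "angular": [0, 0, -5], "fingers": 0.65}

```text
clock: 22.47
tcp_pos: [0.4858, 0.1409, 0.117]
orientation: [0.001, -0.513, 0.858, -0.001]
wrist_force: [1.1, -1.2, -1.9]
finger_gap: 0.0297
grip_force: 0.5
```

```bash
python3 - <<'E'
from disc import *
wrist({"latch_post":.127,"latch_pivot":.086})
E
```

```text
22.4667 [0.4858 0.1409 0.117 ] xang -118.2714326861385 [ 1.0528 -1.2077 -1.8535] 0.029655514241739275
latch_post 0.58 [297. 261.] [0.4914 0.1308 0.127 ] tool [ 6.2631 -9.6757 -9.9469]
latch_pivot 0.64 [323. 104.] [0.4501 0.0783 0.086 ] tool [72.1019  1.9192 31.0167]
```

The latch swings freely past its starting angle to 52°, so it did not start at zero. Its full travel is therefore about 1.3 rad, and the hard stop at −22° is the hinge's closed stop. I'll swing it closed again.

Emit:
jog_arm:
  moves:
    - {"slide": [0.3, -5.8, 0], "angular": [0, 0, 5], "fingers": 0.65}
    - {"slide": [1, -11.5, 0], "angular": [0, 0, 10], "fingers": 0.65}
    - {"slide": [2.2, -17.1, 0], "angular": [0, 0, 15], "fingers": 0.65}
    - {"slide": [4, -22.6, 0], "angular": [0, 0, 20], "fingers": 0.65}
    - {"slide": [6.2, -27.9, 0], "angular": [0, 0, 25], "fingers": 0.65}
    - {"slide": [8.8, -33, 0], "angular": [0, 0, 30], "fingers": 0.65}
    - {"slide": [11.9, -37.9, 0], "angular": [0, 0, 35], "fingers": 0.65}
    - {"slide": [15.4, -42.4, 0], "angular": [0, 0, 40], "fingers": 0.65}

```text
clock: 23.28
tcp_pos: [0.5157, 0.1074, 0.1161]
orientation: [0.0, -0.185, 0.983, 0.0]
wrist_force: [-0.1, 1.8, 0.2]
finger_gap: 0.0301
grip_force: 0.7
```

Emit:
jog_arm:
  moves:
    - {"slide": [0.3, -5.8, 0], "angular": [0, 0, 5], "fingers": 0.65}
    - {"slide": [1, -11.5, 0], "angular": [0, 0, 10], "fingers": 0.65}
    - {"slide": [2.2, -17.1, 0], "angular": [0, 0, 15], "fingers": 0.65}
    - {"slide": [4, -22.6, 0], "angular": [0, 0, 20], "fingers": 0.65}
    - {"slide": [6.2, -27.9, 0], "angular": [0, 0, 25], "fingers": 0.65}
    - {"slide": [8.8, -33, 0], "angular": [0, 0, 30], "fingers": 0.65}
    - {"slide": [11.9, -37.9, 0], "angular": [0, 0, 35], "fingers": 0.65}
    - {"slide": [15.4, -42.4, 0], "angular": [0, 0, 40], "fingers": 0.65}

```text
clock: 23.95
tcp_pos: [0.5177, 0.0621, 0.1163]
orientation: [0.001, 0.163, 0.987, 0.0]
wrist_force: [1.6, 0.4, -0.4]
finger_gap: 0.0299
grip_force: 0.8
```

Emit:
jog_arm:
  moves:
    - {"slide": [0.3, -5.8, 0], "angular": [0, 0, 5], "fingers": 0.65}
    - {"slide": [0.8, -10, 0], "angular": [0, 0, 9], "fingers": 0.65}
    - {"slide": [1, -12, 0], "angular": [0, 0, 11], "fingers": 0.65}

```text
clock: 24.2
tcp_pos: [0.5127, 0.0507, 0.1163]
orientation: [0.001, 0.256, 0.967, 0.0]
wrist_force: [1.1, 1.2, -0.8]
finger_gap: 0.0298
grip_force: 0.6
```

```bash
python3 - <<'E'
from disc import *
wrist({"latch_post":.127,"latch_pivot":.086})
E
```

```text
24.2 [0.5127 0.0507 0.1163] xang 150.31856322215168 [ 1.054   1.1594 -0.7921] 0.02983040014218242
latch_post 0.75 [337. 266.] [0.5131 0.0584 0.127 ] tool [  3.4092   6.8214 -10.6803]
latch_pivot 0.76 [308. 112.] [0.451  0.0782 0.086 ] tool [67.2405 -6.7554 30.2021]
```

Emit:
jog_arm:
  moves:
    - {"slide": [0.5, -4, 0], "angular": [0, 0, 2], "fingers": 0.65}
    - {"slide": [1, -7, 0], "angular": [0, 0, 4], "fingers": 0.65}
    - {"slide": [1, -9, 0], "angular": [0, 0, 4], "fingers": 0.65}
    - {"slide": [1, -9, 0], "angular": [0, 0, 4], "fingers": 0.65}

```text
clock: 24.68
tcp_pos: [0.5087, 0.0465, 0.1159]
orientation: [0.001, 0.286, 0.958, 0.004]
wrist_force: [6.5, 10.4, -3.5]
finger_gap: 0.0298
grip_force: 6.3
```

```bash
python3 - <<'E'
from disc import *
wrist({"latch_post":.127,"latch_pivot":.086})
P={n:read_camera(n) for n in("scene","side")}
for t in("sleeve",):
    r=[tip_of(t,P[n]) for n in P]
    if all(r): print(t,[(round(q[0]["p"],2),np.round(q[0]["point"])) for q in r],tri([ray(P[n],q[0]["point"]) for n,q in zip(P,r)]))
E
```

```text
24.6833 [0.5087 0.0465 0.1159] xang 146.74031466141562 [ 6.4751 10.4488 -3.5342] 0.029772823184909265
latch_post 0.72 [340. 271.] [0.513  0.0539 0.127 ] tool [  0.4484   8.6085 -11.0245]
latch_pivot 0.75 [313. 113.] [0.4515 0.0802 0.086 ] tool [66.2782 -3.4883 29.8564]
sleeve [(0.74, array([357., 200.])), (0.55, array([333., 209.]))] [ 0.5288 -0.2539 -0.0017]
```

The latch is at its stop. Next is the sleeve.

Emit:
jog_arm:
  moves:
    - {"slide": [0, 6, 0], "angular": [0, 0, 0], "fingers": 0.65}
    - {"slide": [0, 6, -40], "angular": [0, 0, 0], "fingers": 0.65}
    - {"slide": [0, 6, -80], "angular": [0, 0, 0], "fingers": 0.65}
    - {"slide": [-180, -239, -80], "angular": [0, 0, 0], "fingers": 0}
    - {"slide": [-180, -239, -80], "angular": [0, 0, 0], "fingers": 0}
    - {"slide": [-180, -239, -80], "angular": [0, 0, 0], "fingers": 0}
    - {"slide": [-180, -239, -80], "angular": [0, 0, 0], "fingers": 0}
    - {"slide": [-180, -239, -80], "angular": [0, 0, 0], "fingers": 0}
    - {"slide": [-180, -239, -80], "angular": [0, 0, 0], "fingers": 0}
    - {"slide": [-180, -239, -80], "angular": [0, 0, 0], "fingers": 0}

```text
clock: 25.87
tcp_pos: [0.5242, -0.2443, 0.1956]
orientation: [-0.0, 0.287, 0.958, -0.0]
wrist_force: [0.8, 0.6, 0.2]
finger_gap: 0.0856
grip_force: 0.0
```

Emit:
jog_arm:
  moves:
    - {"slide": [0, 0, 0], "angular": [0, 0, 0], "fingers": 0}
    - {"slide": [0, 0, 0], "angular": [0, 0, 0], "fingers": 0}

```text
clock: 26.03
tcp_pos: [0.5241, -0.2447, 0.1949]
orientation: [-0.0, 0.289, 0.957, -0.0]
wrist_force: [0.1, 0.1, 0.7]
finger_gap: 0.0853
grip_force: 0.0
```

```bash
cat >> w.py <<'E'
def orange(z):
    s=get_state();M=rot(s["orientation"]).as_matrix();w=read_camera("wrist");hsv=cv2.cvtColor(w["color"],cv2.COLOR_RGB2HSV)
    m=((hsv[...,0]>5)&(hsv[...,0]<16)&(hsv[...,1]>190)&(hsv[...,2]>60)).astype(np.uint8)
    cs,_=cv2.findContours(m,cv2.RETR_EXTERNAL,cv2.CHAIN_APPROX_NONE);k=max(cs,key=cv2.contourArea)
    e,ax,_=cv2.fitEllipse(cv2.convexHull(k));p=atz(w,e,z);print("orange",np.round(e),np.round(ax),cv2.boundingRect(k),p,"tool",M.T@(p-s["tcp_pos"])*1000);return w
E
python3 - <<'E'
from disc import *
wrist({"sleeve":0,"jar":0,"bottle":0})
save(orange(.075),"m.png")
E
```

```text
26.0333 [ 0.5241 -0.2447  0.1949] xang 146.3969762839973 [0.1427 0.0919 0.7338] 0.08533970430525853
jar 0.78 [378. 244.] [ 0.6296 -0.2296  0.    ] tool [-79.6628  71.1108 194.7747]
jar 0.39 [531.  30.] [0.5176 0.0053 0.    ] tool [143.6422 204.7333 194.9125]
bottle 0.96 [236. 282.] [ 0.5791 -0.3963  0.    ] tool [-129.7985  -95.7475  194.7997]Traceback (most recent call last):
  File "<stdin>", line 3, in <module>
  File "w.py", line 26, in orange
    cs,_=cv2.findContours(m,cv2.RETR_EXTERNAL,cv2.CHAIN_APPROX_NONE);k=max(cs,key=cv2.contourArea)
                                                                       ~~~^^^^^^^^^^^^^^^^^^^^^^^^
ValueError: max() iterable argument is empty
```

```bash
sed -i 's/<16)&(hsv\[...,1\]>190)/<14)\&(hsv[...,1]>150)/' w.py
python3 - <<'E'
from disc import *
w=read_camera("wrist");save(w,"m.png");hsv=cv2.cvtColor(w["color"],cv2.COLOR_RGB2HSV)
for r in look_for("sleeve",w)[:2]:print(r["p"],r["point"],hsv[int(r["point"][1]),int(r["point"][0])])
try: orange(.075)
except Exception as e: print(e)
E
```

```text
0.98 [307.0, 204.2] [  9 116  92]
0.31 [432.2, 108.3] [ 60   9 114]
orange [312. 200.] [54. 60.] (283, 173, 59, 49) [ 0.5265 -0.2507  0.075 ] tool [ -6.7645  -7.0888 120.5715]
```

View pics/m.png

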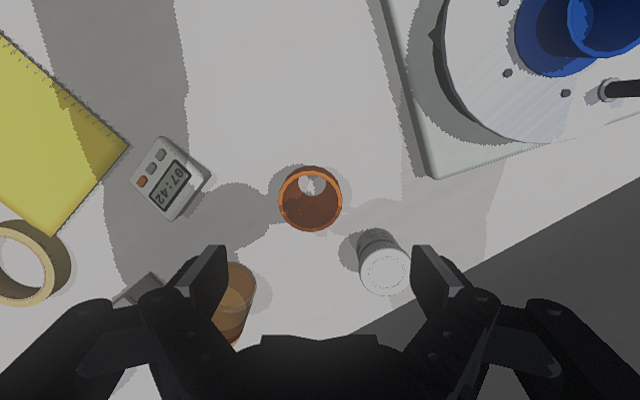

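The picture shows the sleeve rim centred at (310,199), about 5 mm and 6 mm off the tool axis. The jar at (385,265) and the bottle at (235,290) are clear of the finger plane. I'll descend and grip.

Emit:
jog_arm:
  moves:
    - {"slide": [-5, -6.5, 30], "angular": [0, 0, 0], "fingers": 0}
    - {"slide": [-5, -6.5, 60], "angular": [0, 0, 0], "fingers": 0}
    - {"slide": [-5, -6.5, 90], "angular": [0, 0, 0], "fingers": 0}
    - {"slide": [-5, -6.5, 120], "angular": [0, 0, 0], "fingers": 0}
    - {"slide": [-5, -6.5, 139], "angular": [0, 0, 0], "fingers": 0}
    - {"slide": [-5, -6.5, 139], "angular": [0, 0, 0], "fingers": 0}
    - {"slide": [-5, -6.5, 139], "angular": [0, 0, 0], "fingers": 0.5}
    - {"slide": [-5, -6.5, 139], "angular": [0, 0, 0], "fingers": 0.5}
    - {"slide": [-5, -6.5, 139], "angular": [0, 0, 0], "fingers": 0.5}
    - {"slide": [-5, -6.5, 139], "angular": [0, 0, 0], "fingers": 0.5}
  squeeze: 25

```text
clock: 27.27
tcp_pos: [0.5266, -0.2514, 0.0585]
orientation: [0.002, 0.287, 0.958, -0.001]
wrist_force: [-0.2, -0.3, 3.8]
finger_gap: 0.0543
grip_force: 26.7
```

Emit:
jog_arm:
  moves:
    - {"slide": [0, 0, -20], "angular": [0, 0, 0], "fingers": 0.5}
    - {"slide": [0, 0, -50], "angular": [0, 0, 0], "fingers": 0.5}
    - {"slide": [0, 0, -85], "angular": [0, 0, 0], "fingers": 0.5}
    - {"slide": [0, 0, -120], "angular": [0, 0, 0], "fingers": 0.5}
    - {"slide": [0, 0, -155], "angular": [0, 0, 0], "fingers": 0.5}
    - {"slide": [25, 35, -155], "angular": [0, 0, 0], "fingers": 0.5}
    - {"slide": [45, 60, -155], "angular": [0, 0, 0], "fingers": 0.5}
    - {"slide": [65, 88, -155], "angular": [0, 0, 0], "fingers": 0.5}
    - {"slide": [90, 120, -155], "angular": [0, 0, 0], "fingers": 0.5}
    - {"slide": [110, 148, -155], "angular": [0, 0, 0], "fingers": 0.5}

```text
clock: 28.1
tcp_pos: [0.5142, -0.0647, 0.2125]
orientation: [0.001, 0.287, 0.958, 0.0]
wrist_force: [0.7, -0.5, -1.4]
finger_gap: 0.0546
grip_force: 27.2
```

Emit:
jog_arm:
  moves:
    - {"slide": [18, 24, 0], "angular": [0, 0, 0], "fingers": 0.5}
    - {"slide": [25, 33, 0], "angular": [0, 0, 0], "fingers": 0.5}
    - {"slide": [25, 33, 0], "angular": [0, 0, 0], "fingers": 0.5}
    - {"slide": [25, 33, 0], "angular": [0, 0, 0], "fingers": 0.5}

```text
clock: 28.43
tcp_pos: [0.5124, -0.0251, 0.2121]
orientation: [0.001, 0.287, 0.958, -0.0]
wrist_force: [-0.1, -1.1, -1.1]
finger_gap: 0.0544
grip_force: 27.2
```

```bash
python3 - <<'E'
from disc import *
wrist({"latch_post":.127,"latch_pivot":.086,"carrier":.045,"socket":.123,"peg":.097})
try: blue(.123)
except Exception as e: print(e)
P={n:read_camera(n) for n in("scene","side")}
for t in("sleeve","socket","carrier","jar","bottle","timer"):
    r=[tip_of(t,P[n]) for n in P]
    if all(r): print(t,[(round(q[0]["p"],2),np.round(q[0]["point"])) for q in r],tri([ray(P[n],q[0]["point"]) for n,q in zip(P,r)]))
for n in P:
    hsv=cv2.cvtColor(P[n]["color"],cv2.COLOR_RGB2HSV)
    for nm,lo,hi in(("or",5,14),("bl",100,125)):
        m=((hsv[...,0]>lo)&(hsv[...,0]<hi)&(hsv[...,1]>150)&(hsv[...,2]>60)).astype(np.uint8)
        cs,_=cv2.findContours(m,0,1);print(n,nm,cv2.boundingRect(max(cs,key=cv2.contourArea)))
E
```

```text
28.4333 [ 0.5124 -0.0251  0.2121] xang 146.6996908015854 [-0.0735 -1.1286 -1.1486] 0.05438991981772023
latch_post 0.56 [414. 147.] [0.5131 0.0521 0.127 ] tool [41.904  64.9686 85.0162]
latch_pivot 0.62 [388.  56.] [0.4518 0.0759 0.086 ] tool [106.2509  51.1308 125.8964]
carrier 0.88 [321. 183.] [ 0.5149 -0.0265  0.045 ] tool [ -2.5539   0.1937 167.1003]
socket 0.96 [321. 205.] [ 0.513  -0.0262  0.123 ] tool [-1.0004 -0.5541 89.0973]
socket 0.69 [413. 148.] [0.5143 0.0515 0.123 ] tool [40.6206 65.1065 89.0186]
peg 0.93 [372. 247.] [ 0.5767 -0.0143  0.097 ] tool [-47.6524  44.3561 115.1837]
blue [322. 192.] [80. 82.] [ 0.5049 -0.0198  0.123 ] tool [ 9.7027  1.4741 88.2137]
sleeve [(0.79, array([312., 192.])), (0.85, array([310., 203.]))] [ 0.5303 -0.0549  0.1324]
socket [(0.88, array([312., 203.])), (0.57, array([311., 213.]))] [ 0.5233 -0.0492  0.1067]
jar [(0.75, array([327., 186.])), (0.92, array([296., 207.]))] [ 0.6424 -0.2421 -0.0046]
bottle [(0.6, array([372., 176.])), (0.75, array([331., 184.]))] [ 0.5837 -0.4089 -0.0117]
scene or (298, 165, 21, 27)
scene bl (306, 218, 15, 6)
side or (302, 167, 24, 38)
side bl (297, 222, 30, 14)
```

Emit:
jog_arm:
  moves:
    - {"slide": [-1.5, -0.3, 10], "angular": [0, 0, 0], "fingers": 0.5}
    - {"slide": [-1.5, -0.3, 20], "angular": [0, 0, 0], "fingers": 0.5}
    - {"slide": [-1.5, -0.3, 28], "angular": [0, 0, 0], "fingers": 0.5}
    - {"slide": [-1.5, -0.3, 36], "angular": [0, 0, 0], "fingers": 0.5}
    - {"slide": [-1.5, -0.3, 43], "angular": [0, 0, 0], "fingers": 0.5}
    - {"slide": [-1.5, -0.3, 49], "angular": [0, 0, 0], "fingers": 0.5}
    - {"slide": [-1.5, -0.3, 54], "angular": [0, 0, 0], "fingers": 0.5}
    - {"slide": [-1.5, -0.3, 57], "angular": [0, 0, 0], "fingers": 0.5}
    - {"slide": [-1.5, -0.3, 58], "angular": [0, 0, 0], "fingers": 0.5}
    - {"slide": [-1.5, -0.3, 58], "angular": [0, 0, 0], "fingers": 0.5}

```text
clock: 30.32
tcp_pos: [0.5131, -0.0261, 0.1532]
orientation: [-0.0, 0.287, 0.958, 0.0]
wrist_force: [0.8, 1.1, -2.0]
finger_gap: 0.0543
grip_force: 27.2
```

Emit:
jog_arm:
  moves:
    - {"slide": [0, 0, 0.5], "angular": [0, 0, 0], "fingers": 0.5}
    - {"slide": [0, 0, 1], "angular": [0, 0, 0], "fingers": 0.5}
    - {"slide": [0, 0, 1], "angular": [0, 0, 0], "fingers": 0.5}

```text
clock: 30.57
tcp_pos: [0.5133, -0.0262, 0.1526]
orientation: [0.0, 0.287, 0.958, 0.0]
wrist_force: [1.1, 1.5, 0.5]
finger_gap: 0.0542
grip_force: 27.3
```

Emit:
jog_arm:
  moves:
    - {"slide": [0, 0, 0.5], "angular": [0, 0, 0], "fingers": 0.5}
    - {"slide": [0, 0, 1], "angular": [0, 0, 0], "fingers": 0.5}
    - {"slide": [0, 0, 1], "angular": [0, 0, 0], "fingers": 0.5}

```text
clock: 30.82
tcp_pos: [0.5133, -0.0262, 0.1515]
orientation: [0.0, 0.287, 0.958, 0.0]
wrist_force: [0.7, 1.5, 0.4]
finger_gap: 0.0543
grip_force: 27.4
```

Emit:
jog_arm:
  moves:
    - {"slide": [0, 0, 0.5], "angular": [0, 0, 0], "fingers": 0.5}
    - {"slide": [0, 0, 1], "angular": [0, 0, 0], "fingers": 0.5}
    - {"slide": [0, 0, 1], "angular": [0, 0, 0], "fingers": 0.5}

```text
clock: 31.07
tcp_pos: [0.5133, -0.0262, 0.1511]
orientation: [0.001, 0.287, 0.958, 0.0]
wrist_force: [-2.2, 2.0, 5.3]
finger_gap: 0.0544
grip_force: 27.8
```

The sleeve has touched the taper at about 5 N. I'll relieve the force and release.

Emit:
jog_arm:
  moves:
    - {"slide": [0, 0, -0.7], "angular": [0, 0, 0], "fingers": 0.5}
    - {"slide": [0, 0, -0.7], "angular": [0, 0, 0], "fingers": 0.25}
    - {"slide": [0, 0, -0.7], "angular": [0, 0, 0], "fingers": 0.1}
    - {"slide": [0, 0, -0.7], "angular": [0, 0, 0], "fingers": 0}
    - {"slide": [0, 0, -0.7], "angular": [0, 0, 0], "fingers": 0}
    - {"slide": [0, 0, -30], "angular": [0, 0, 0], "fingers": 0}
    - {"slide": [0, 0, -70], "angular": [0, 0, 0], "fingers": 0}
    - {"slide": [0, 0, -110], "angular": [0, 0, 0], "fingers": 0}
    - {"slide": [0, 0, -110], "angular": [0, 0, 0], "fingers": 0}
    - {"slide": [0, 0, -110], "angular": [0, 0, 0], "fingers": 0}

```text
clock: 31.9
tcp_pos: [0.5148, -0.0267, 0.2631]
orientation: [0.003, 0.287, 0.958, 0.0]
wrist_force: [-0.5, -0.7, 0.0]
finger_gap: 0.0855
grip_force: 0.0
```

```bash
python3 - <<'E'
from disc import *
wrist({"latch_post":.127,"latch_pivot":.086,"sleeve":.09,"peg":.097})
orange(.165); 
P={n:read_camera(n) for n in("scene","side")}
for n in P:
    hsv=cv2.cvtColor(P[n]["color"],cv2.COLOR_RGB2HSV)
    m=((hsv[...,0]>5)&(hsv[...,0]<14)&(hsv[...,1]>150)&(hsv[...,2]>60)).astype(np.uint8)
    cs,_=cv2.findContours(m,0,1);k=max(cs,key=cv2.contourArea);x,y,w,h=cv2.boundingRect(k)
    # project expected sleeve rim (axis .5138,-.026; top z .165)
    T=np.linalg.inv(np.array(P[n]["world_from_camera"]));f=200/np.tan(np.radians(P[n]["fovy"])/2)
    for zz in(.160,.165,.170):
        a=np.linspace(0,6.28,60);q=np.c_[.5138+.028*np.cos(a),-.026+.028*np.sin(a),0*a+zz]@T[:3,:3].T+T[:3,3]
        u=np.c_[q[:,0]/q[:,2]*f+P[n]["cx"],q[:,1]/q[:,2]*f+P[n]["cy"]];print(zz,np.round([u[:,0].min(),u[:,0].max(),u[:,1].min()],1),end=" ")
    print(n,"seen x",x,x+w,"top",y,"bottom",y+h)
    print([(t,[(round(r["p"],2),np.round(r["point"])) for r in tip_of(t,P[n])[:1]]) for t in("sleeve","latch_post","jar","bottle")])
E
```

```text
31.9 [ 0.5148 -0.0267  0.2631] xang 146.61088703523424 [-0.4654 -0.6595  0.0079] 0.0854551972345511
latch_post 0.88 [395. 136.] [0.5096 0.0519 0.127 ] tool [ 48.3988  62.5051 135.9381]
latch_pivot 0.61 [379.  64.] [0.4516 0.0787 0.086 ] tool [111.8074  52.9337 176.5645]
sleeve 0.72 [317. 176.] [ 0.5075 -0.0259  0.09  ] tool [  7.5712  -3.6575 173.0439]
peg 0.6 [361. 224.] [ 0.5716 -0.0148  0.097 ] tool [-39.9615  40.9183 166.3947]
orange [320. 203.] [67. 72.] (284, 171, 72, 45) [ 0.5129 -0.0267  0.165 ] tool [-1.1813 -0.0079 93.7176]
0.16 [297.5 319.4 186. ] 0.165 [297.4 319.4 184.5] 0.17 [297.3 319.4 182.9] scene seen x 298 319 top 188 bottom 199
[('sleeve', [(0.57, array([310., 211.]))]), ('latch_post', [(0.52, array([288., 218.]))]), ('jar', [(0.39, array([311., 214.]))]), ('bottle', [(0.62, array([372., 174.]))])]
0.16 [299.1 323.9 192.8] 0.165 [299.1 324.  190.9] 0.17 [299.1 324.  189. ] side seen x 301 324 top 191 bottom 218
[('sleeve', [(0.93, array([312., 226.]))]), ('latch_post', [(0.68, array([299., 230.]))]), ('jar', [(0.68, array([297., 207.]))]), ('bottle', [(0.94, array([335., 185.]))])]
```

The sleeve is centred on the axis with its rim at about 165 mm, the latch is at its stop, and the robot is clear of everything. I'll hand in.

```bash
python3 -c "
from workcell import *
print(hand_in())"
```

```text
the job is handed in; nothing more can be done
None
```

I turned the carrier until it dropped home, swung the latch in to its stop, stood the sleeve loosely upright in the socket, and handed the job in at about 32 s; no verdict was returned, and my camera estimate of the latch's travel (about 1.3 rad) is close to the 1.2 rad limit.

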